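# Step the air selector to the pinned notch and bleed the coupler

## Task

On the air station of this workbench, click the pressure lever round one notch at a time, resting about half a second in every notch, until it rests in the notch marked by the tall pin; do not go past that notch. Then bleed the trapped air: pull the sleeve of the quick coupler fully back towards its square block, and let it spring fully home again. Leave the lever in the marked notch and do not disturb the tools lying around.

Things in the scene. Friction and masses are not known exactly. Their poses are not given: they have to be found in the camera images.
- selector: Fixed grey base with an aluminium top plate, 200 x 260 mm, plate top 45 mm above the bench. Origin on the bench straight below the lever's pivot; z up. In its own frame the plate spans x -150 to +50 mm and y -130 to +130 mm; the lever sweeps over its -x half. A round gauge lies flat at (18, 90), top 56 mm high.
- lever (a joint): Flat steel lever on the vertical pivot; rad, growing anticlockwise from above. Nine spring notches at 0, 0.22 ... 1.76 (0 to 8), end stops just beyond. It points from the pivot at polar angle pi - 0.88 + value in the selector's frame. Starts in notch 0 or 1 (snaps in at first); the pin is at a larger value. About 5 to 7 N at the post moves it out of a notch; past half-way it snaps into the next.
- lever_post (a point): Upright black round thumb post on the lever, 24 mm diameter, 58 to 114 mm above the bench; this point is on its axis, 90 mm up, 85 mm from the pivot axis. Own x points outwards along the lever, z up, y the way the lever value grows. The lever bar under it is 20 mm wide, top 58 mm up, ending 11 mm beyond the post's axis.
- pin_head (a point): Top of the tall steel marking pin (20 mm head, 12 mm shank), 35 mm above the plate, 80 mm above the bench, 122 mm from the pivot axis, straight outward of notch 4, 5, 6 or 7; flat 3 mm plugs fill the other three of these holes. A black tick marks each of the nine notches. With the lever in the marked notch, pivot, post and pin are in line.
- coupler: Fixed air quick coupler on a grey plate, 90 (own x) x 210 (own y) x 16 mm. Origin on the bench under the plate's middle; z up. Coupler axis level along own y, 85 mm above the bench. At the +y end the square aluminium block (56 x 42 mm, top 118 mm high, face at y = +57 mm); at the -y end a round blanking plug, 36 mm wide.
- sleeve (a joint): Travel of the coupler's spring sleeve in m: 0 = home (forward), 0.015 = fully back, moving along the coupler's +y towards the block. The spring pushes it home with about 6 N at home and 10.5 N fully back, where it meets a firm stop; keep pulling until it stops, as an arm may give a few mm under the spring.
- sleeve_mid (a point): Middle of the round steel sleeve, on its axis, 85 mm above the bench; it moves with the sleeve and its axes are those of the coupler. The ribbed waist is 34 mm in diameter and 30 mm long along y, centred here, with a 44 mm collar, 8 mm long, at each end.
- mallet_mid (a point): Bystander: turned wooden mallet, 250 mm long, 66 mm thick, lying; point at its middle. Leave it alone.
- offcut_mid (a point): Bystander: wooden block 60 x 130 x 32 mm; point at its centre. Leave it alone.
- glue_mid (a point): Bystander: plain glue bottle, 64 mm diameter, 150 mm high, standing; point half-way up. Leave it alone.
- brush_mid (a point): Bystander: bench brush 200 x 35 x 52 mm; point at its centre. Leave it alone.

How it is judged:
On the way, in this order (a step that is already met when the one before it is completed fails the run):
1. the lever rests in the notch two short of the pin (y of pin_head in the frame of lever_post between 0.044 and 0.06 m and velocity of joint lever between -0.15 and 0.15 rad/s), for 0.2 s.
2. the lever rests in the notch one short of the pin (y of pin_head in the frame of lever_post between 0.0186 and 0.0346 m and velocity of joint lever between -0.15 and 0.15 rad/s), for 0.2 s.
3. the lever rests in the notch marked by the pin (y of pin_head in the frame of lever_post between -0.008 and 0.008 m and velocity of joint lever between -0.15 and 0.15 rad/s), for 0.2 s.
4. the sleeve is pulled fully back (12 mm or more of its 15 mm) (y of pin_head in the frame of lever_post between -0.008 and 0.008 m and value of joint sleeve above 0.012 m), for 0.05 s.
5. the sleeve has sprung home (within 1.5 mm) (y of pin_head in the frame of lever_post between -0.008 and 0.008 m and value of joint sleeve below 0.0015 m), for 0.1 s.
At the end, for the whole second after the job is handed in: The lever rests in the notch marked by the pin (within 8 mm at the pin, about a third of a notch), the sleeve is home within 1.5 mm, and the mallet, block, bottle and brush are within 30 mm of where they stood (all of step 5 and velocity of joint lever between -0.15 and 0.15 rad/s and distance of each of mallet_mid, offcut_mid, glue_mid, brush_mid from where it was at the start of the episode below 0.03 m); the robot touches nothing.
It fails at once if the lever goes past the marked notch (more than half a notch beyond the pin) (y of pin_head in the frame of lever_post below -0.0135 m).
It fails at once if the wooden mallet is shifted by more than 30 mm (distance of mallet_mid from where it was at the start of the episode above 0.03 m).
It fails at once if the wood block is shifted by more than 30 mm (distance of offcut_mid from where it was at the start of the episode above 0.03 m).
It fails at once if the glue bottle is shifted by more than 30 mm (distance of glue_mid from where it was at the start of the episode above 0.03 m).
It fails at once if the bench brush is shifted by more than 30 mm (distance of brush_mid from where it was at the start of the episode above 0.03 m).
It also fails if it takes over 64 s, if anything falls off the work surface, if the arm or the gripper's body presses on something with over 40 N, if the wrist force passes 120 N, or if a joint passes its speed limit or range.

## Robot

A 7-joint arm with a two-finger parallel gripper is mounted at the origin on the work surface. World frame = base frame: x ahead of the robot, y to its left, z up, the work surface at z = 0. Lengths are in m, angles in rad, forces in N, time in s.
With the tool pointing down it reaches from about 0.4 to 0.9 m from the base axis. Payload 5.5 kg.
Tool frame: the origin (TCP) lies between the finger pads; the fingertips stand 22 mm ahead of it and the grasp point (between the pads) lies 3 mm ahead of it; y points along the fingers, z is the direction in which the jaws open and shut, and the axes are right-handed (so a half turn about y gives the same grasp; the last joint's range is limited). The gripper opens to 92 mm and grips with 3 to 60 N. Pads are 19 mm wide; open, the fingers measure 130 mm over their backs; the gripper's body (75 mm by 190 mm) begins 47 mm behind the grasp point.
Start: joints at [1.528, 0.501, -0.427, 1.55, 0.221, 1.138, -0.21], TCP at [0.196, -0.62, 0.212] pointing down, gripper open.
Joint ranges: [-2.88, 2.88], [-0.31, 2.03], [-1.54, 1.56], [0.2, 2.42], [-1.41, 4.55], [0.19, 2.02], [-2.57, 2.57]. Speed limits (rad/s): [2.57, 2.57, 3.14, 3.14, 3.14, 3.14, 3.14].

## Interface

Orientations are given as a rotation vector (axis times angle).
In Python, from bench import sensors, capture, r, cut_out, mark_of gives the robot as it stands.
- The arm moves only by the tool move_arm, never from a script. Its arguments are lists of equal length, an entry for each row: "offset": the shift along the tool's x, y, z in m, a list of three; "rotation": the turn, a rotation vector about the tool's x, y, z in rad, a list of three; "grip": the closure in counts, from 0 (fully open) to 255 (shut). In form: {"offset": [[x, y, z], ...], "rotation": [[rx, ry, rz], ...], "grip": [grip, ...]}. A call has 1 to 12 rows; each row shifts and turns the commanded pose from where the row before left it, along the tool's axes as they then stand; what a row does not reach is not made up. A row lasts 1/12 s, in which the tool goes at most 41.7 mm and 7.16 degrees, less where a joint would pass 70% of its speed; a pose out of reach is approached as far as the arm can. A call is refused whole if a number of a shift passes 0.0417 or a number of a turn 0.125, either way. A call with a gripper value outside its range is refused whole. The fingers move at their own pace and stop on an object; the grip force is fixed at half the most. Time passes only in rows, so rows that do not move let the fingers close. It gives the time, the measured TCP pose, the force and the opening at its end, in the units of the state.
- sensors.read_state(): the state, without advancing time (a new reading comes with each control period).
- capture(name): name is "side" or "top" or "wrist"; returns a dict with "color" (420x560x3 uint8, red, green, blue), "mtx" (3x3 intrinsics, pixels), "extrinsics" (4x4, takes a point from camera to world coordinates). Camera axes: x right, y up, looking along -z (the intrinsics and any distortion apply to the point x, -y, -z); pixel columns grow to the right and rows downward; lengths in m; the calibration is good to about 2 mm. The wrist camera is an equidistant fisheye: a pixel r from the principal point sees the ray r / f radians off the axis. A picture is of the moment at which its call begins. There is no depth.
- r.finish_job(): hands the job in, once; it reports no verdict.
Trained networks look in a picture, given as the dict that the camera call returned (one of the last four; its "shot" number tells which), for a name from the list of things; names that differ only in an ending like _2 or _b are one class to them, and where a whole thing is asked for, a point or a joint stands for the part that bears it (a point fixed in the world has none). Each returns a list of dicts, best first, with "confidence" (0 to 1); they miss things now and then, are a little off and sometimes report something else, mostly with a low value. They report only what shows in the picture. A call takes as long as a camera call.
- cut_out(picture, name): "pixels" (420x560 bool, what is visible of it).
- mark_of(picture, name): "point" ([x, y, z] in m, in world coordinates, good to about 4 mm: a listed point, or the origin of a listed thing).
The state is a dict: "t": time; "q": joint angles; "qd": joint speeds; "joint_torque": joint torques, N m; "ee_pos": TCP position; "orientation": TCP orientation; "contact_force": force on the tool from outside, world axes, zero at the start; "torque": the same for the moment, N m; "grip_width": opening from 0.0 (shut) to 1.0 (fully open).
Only numpy, scipy, OpenCV 4.12 (cv2) and the standard library are available. Lean on these libraries where they do the work, as an engineer would, in place of code of your own. Each camera call takes 0.05 s, during which the arm holds its last target.

## Working session

There is one attempt and no reset: what is moved stays moved. The work goes in short steps, Python scripts to look and compute and a tool call to move; the robot and the scene stay as the last step left them, time stands still between calls to the robot, and variables do not carry over. Pictures are saved under pics/ and viewed, and the job is handed in when it is done.

Besides the shell and the picture viewer there is one more tool, called after "Request:" in YAML: its name, and indented under it one key for each argument. move_arm: Moves the arm, as the interface text tells. Its arguments: {"type":"object","properties":{"offset":{"type":"array"},"rotation":{"type":"array"},"grip":{"type":"array"}},"required":["offset","rotation","grip"]}

```bash
mkdir -p pics; ls
python3 - <<'E'
from bench import sensors,capture,r,cut_out,mark_of
import cv2,numpy as np
s=sensors.read_state()
print(s)
for n in("side","top","wrist"):
    p=capture(n); cv2.imwrite(f"pics/a_{n}.png",p["color"][:,:,::-1])
    print(n,p["mtx"].tolist(),np.round(p["extrinsics"],3).tolist(),[k for k in p])
    for o in ["selector","lever_post","pin_head","coupler","sleeve_mid","mallet_mid","offcut_mid","glue_mid","brush_mid"]:
        print(o,[(np.round(d["point"],4).tolist(),round(d["confidence"],2)) for d in mark_of(p,o)][:3])
print(sensors.read_state()["t"])
E
```

```text
pics
{'t': 0.0, 'q': array([ 1.52820412,  0.50184306, -0.42680059,  1.55141528,  0.22080466,
        1.13833033, -0.21031458]), 'qd': array([-6.77240490e-04,  9.61111515e-05, -8.61228671e-04, -1.09970275e-03,
        1.07058351e-03,  5.31770578e-04, -1.18945365e-03]), 'joint_torque': array([-3.82281387e-04, -5.66596413e+01, -5.81637159e+00, -2.79108971e+01,
       -6.84523908e-02,  3.07296007e-02,  1.81020596e-04]), 'ee_pos': array([ 0.19542463, -0.61917041,  0.21119668]), 'orientation': array([-0.31722989,  2.05874414, -2.05474171]), 'contact_force': array([ 0.13780718, -0.73092885, -0.22734472]), 'torque': array([ 0.00930924,  0.05489102, -0.00768942]), 'grip_width': 1.0006234551483932}
side [[525.3333376682706, 0.0, 271.8605338475872], [0.0, 525.3333376682706, 202.852644448374], [0.0, 0.0, 1.0]] [[-0.904, 0.244, -0.351, 0.102], [-0.427, -0.535, 0.729, 1.062], [-0.01, 0.809, 0.587, 0.927], [0.0, 0.0, 0.0, 1.0]] ['color', 'mtx', 'extrinsics', 'shot']
selector [([0.5617, 0.2013, -0.0013], 0.57)]
lever_post [([0.4868, 0.2478, 0.0921], 0.78)]
pin_head [([0.4513, 0.1437, 0.0798], 0.64)]
[... 706 characters left out ...]
pler [([0.5506, -0.175, 0.0011], 0.91)]
sleeve_mid [([0.5512, -0.1862, 0.0845], 0.66)]
mallet_mid [([0.7984, -0.0422, 0.0351], 0.82), ([0.5521, -0.1762, 0.0029], 0.46)]
offcut_mid []
glue_mid [([0.5232, -0.4695, 0.0759], 0.61), ([0.7981, -0.0456, 0.0355], 0.56)]
brush_mid [([0.5158, 0.4918, 0.0246], 0.86)]
wrist [[325.19226210127806, 0.0, 274.55254283739714], [0.0, 325.19226210127806, 212.28944120071472], [0.0, 0.0, 1.0]] [[0.301, 0.915, 0.268, 0.269], [-0.954, 0.289, 0.084, -0.597], [-0.001, -0.281, 0.96, 0.384], [0.0, 0.0, 0.0, 1.0]] ['color', 'mtx', 'extrinsics', 'shot']
selector []
lever_post []
pin_head []
coupler []
sleeve_mid []
mallet_mid []
offcut_mid []
glue_mid []
brush_mid []
1.5
```

View pics/a_side.png

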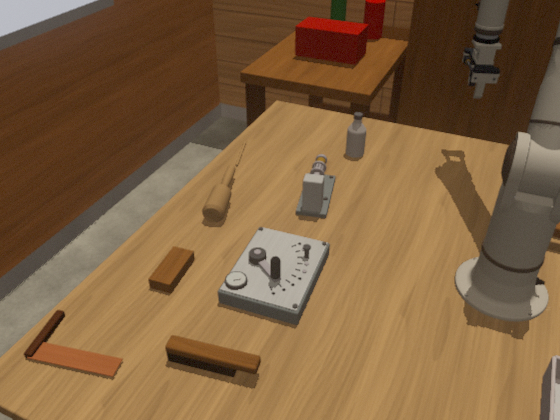

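View pics/a_top.png

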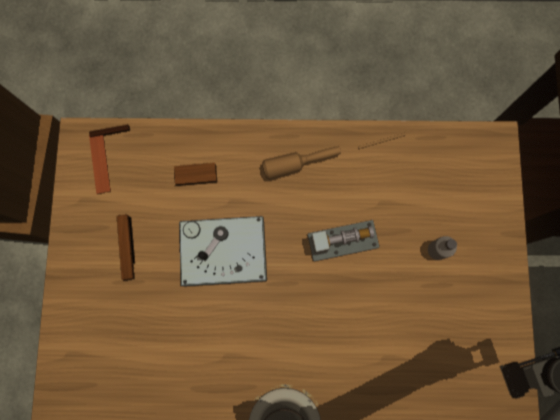

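```bash
cat > h.py <<'E'
import numpy as np,cv2
from bench import sensors,capture,r,cut_out,mark_of
def ray(p,u,v):
    K=p["mtx"];E=np.array(p["extrinsics"])
    d=E[:3,:3]@np.array([(u-K[0][2])/K[0][0],-(v-K[1][2])/K[1][1],-1.0])
    return E[:3,3],d
def onz(p,u,v,z):
    o,d=ray(p,u,v); return o+d*(z-o[2])/d[2]
def proj(p,X):
    K=p["mtx"];E=np.array(p["extrinsics"])
    c=E[:3,:3].T@(np.asarray(X)-E[:3,3]); c=c/-c[2]
    return np.array([K[0][2]+K[0][0]*c[0],K[1][2]-K[1][1]*c[1]])
E
python3 - <<'E'
from h import *
import pickle
P={}
for n in("side","top"):
    p=capture(n);P[n]=p
    for o in("selector","coupler"):
        c=cut_out(p,o)
        if c: p[o]=c[0]["pixels"]; print(n,o,c[0]["confidence"],p[o].sum())
    # pixel-> world rectangle
pickle.dump(P,open("P.pkl","wb"))
for n,o,z in(("top","selector",.045),("top","coupler",.016),("side","selector",.045),("side","coupler",.016)):
    p=P[n]
    if o not in p: continue
    cs,_=cv2.findContours(p[o].astype(np.uint8),cv2.RETR_EXTERNAL,cv2.CHAIN_APPROX_NONE)
    c=max(cs,key=len)[:,0]
    W=np.array([onz(p,u,v,z)[:2] for u,v in c],np.float32)
    print(n,o,cv2.minAreaRect(W*1000))
def crop(n,x0,y0,x1,y1,s,f):
    cv2.imwrite(f,cv2.resize(P[n]["color"][y0:y1,x0:x1,::-1],None,fx=s,fy=s,interpolation=cv2.INTER_CUBIC))
crop("top",170,205,280,295,7,"pics/b1.png")
crop("top",300,210,390,270,8,"pics/b2.png")
crop("side",215,220,335,320,6,"pics/b3.png")
crop("side",290,150,345,220,8,"pics/b4.png")
E
```

```text
side selector 0.65 6879
side coupler 0.88 1509
top selector 0.95 5621
top coupler 0.63 1966
top selector ((506.33544921875, 193.15509033203125), (204.71084594726562, 262.97760009765625), 3.0898642539978027)
top coupler ((546.4711303710938, -176.1297607421875), (91.10952758789062, 211.03604125976562), 12.035370826721191)
side selector ((503.1501159667969, 214.8676300048828), (209.61419677734375, 290.089599609375), 3.633535861968994)
side coupler ((562.4296875, -226.11959838867188), (93.11405944824219, 344.6434326171875), 12.812254905700684)
```

View pics/b1.png

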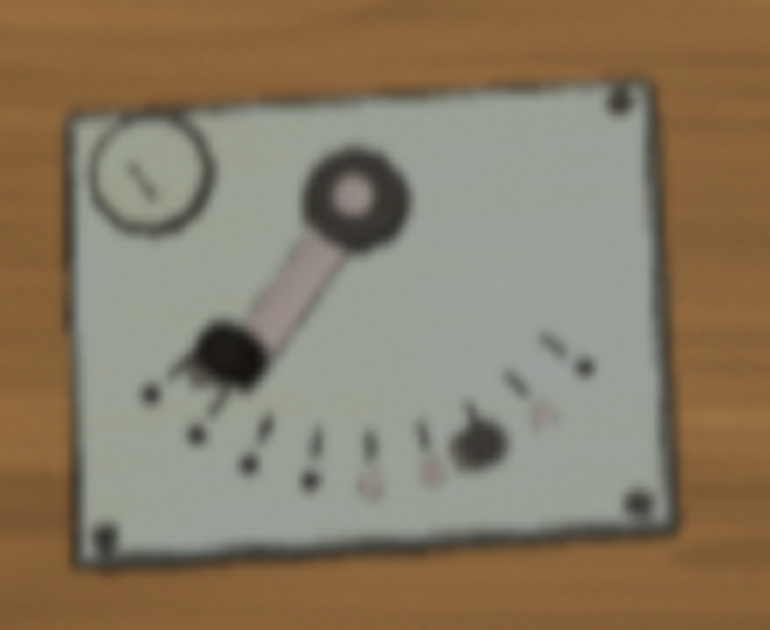

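View pics/b2.png

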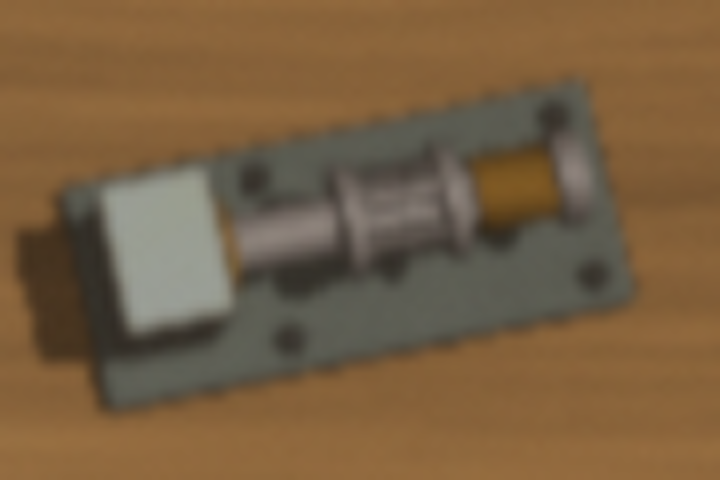

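View pics/b3.png

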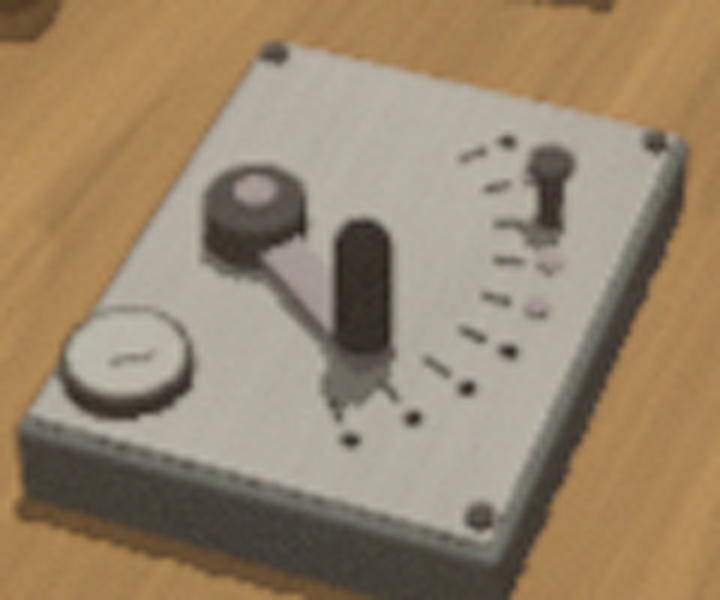

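View pics/b4.png

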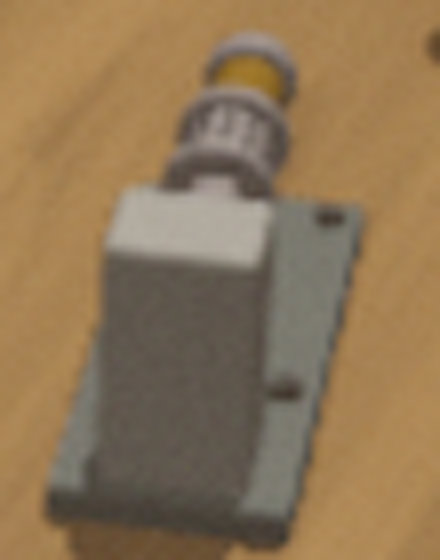

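Run:
```python
from h import *
import pickle
from scipy.optimize import least_squares
P=pickle.load(open("P.pkl","rb"))
ob={"top":(170,205,7,{0:(150,394),1:(197,435),2:(249,464),3:(310,481),4:(370,487),5:(432,472),7:(543,414),8:(584,367)}),
"side":(215,220,6,{0:(350,440),1:(413,418),2:(467,388),3:(510,352),4:(537,308),5:(549,264),8:(507,142)})}
def px(x0,y0,s,u,v): return np.array([(u+.5)/s-.5+x0,(v+.5)/s-.5+y0])
def go(views):
    def f(a):
        e=[]
        for n in views:
            x0,y0,s,d=ob[n]
            for k,(u,v) in d.items():
                th=np.pi-.88+.22*k+a[2]
                e+=list(proj(P[n],[a[0]+a[3]*np.cos(th),a[1]+a[3]*np.sin(th),.046])-px(x0,y0,s,u,v))
        return e
    R=least_squares(f,[.56,.2,.05,.122]);print(views,R.x.round(4),np.sqrt(np.mean(R.fun**2)).round(2));return R.x
for v in(["top"],["side"],["top","side"]):go(v)
# coupler
c2=[(65,188),(582,82),(632,300),(110,408)]
W=np.array([onz(P["top"],*px(300,210,8,*c),.016) for c in c2]);print(W.round(4).tolist(),W.mean(0))
for c in((575,175),(400,210),(345,218),(457,200)): print(onz(P["top"],*px(300,210,8,*c),.095).round(4))
# side: sleeve: collars visible
p=P["side"]
for yaw in (12.0,):
  pass
for n in("side","top"):
    q=capture(n)
    for o in ("coupler","sleeve_mid","lever_post","pin_head"): print(n,o,[(np.round(d["point"],4).tolist(),round(d["confidence"],2)) for d in mark_of(q,o)][:1])
```

```text
['top'] [0.5596 0.1989 0.0724 0.1219] 0.15
['side'] [0.5604 0.2001 0.0754 0.1223] 0.12
['top', 'side'] [0.5601 0.1994 0.0733 0.1222] 0.19
[[0.569, -0.0664, 0.016], [0.613, -0.268, 0.016], [0.5276, -0.2857, 0.016], [0.4836, -0.084, 0.016]] [ 0.54830776 -0.17603133  0.016     ]
[ 0.5638 -0.2522  0.095 ]
[ 0.55   -0.1874  0.095 ]
[ 0.5468 -0.1671  0.095 ]
[ 0.554  -0.2085  0.095 ]
side coupler [([0.5509, -0.1771, -0.0006], 0.97)]
side sleeve_mid [([0.551, -0.1876, 0.0843], 0.47)]
side lever_post [([0.4901, 0.247, 0.0913], 0.85)]
side pin_head [([0.45, 0.1413, 0.0823], 0.58)]
top coupler [([0.5495, -0.1733, 0.0018], 0.7)]
top sleeve_mid [([0.5489, -0.1892, 0.0836], 0.56)]
top lever_post [([0.5132, 0.496, 0.0266], 0.67)]
top pin_head [([0.4527, 0.1382, 0.0767], 0.36)]
```

```bash
cat >> h.py <<'E'
from scipy.spatial.transform import Rotation as Ro
PV=np.array([.560,.1995]);
def post(k,v=None):
    th=2.3349+.22*k; u=np.array([np.cos(th),np.sin(th)]); return PV+.085*u,u,np.array([-u[1],u[0]])
def st():
    s=sensors.read_state(); return s,np.array(s["ee_pos"]),Ro.from_rotvec(s["orientation"]).as_matrix()
def goal(xyz,zdir):
    s,p,R=st(); z=np.array([zdir[0],zdir[1],0])
    if R[:,2]@z<0: z=-z
    y=np.array([0,0,-1.]);x=np.cross(y,z);G=np.c_[x,y,z]
    rv=Ro.from_matrix(R.T@G).as_rotvec()
    d=np.asarray(xyz)-p
    print("t",round(s["t"],2),"p",p.round(4),"F",np.round(s["contact_force"],1),"w",round(s["grip_width"],3))
    print("toolcur d",(R.T@d).round(4),"rot",rv.round(4),"toolgoal d",(G.T@d).round(4),"signz",np.sign(z@np.array([zdir[0],zdir[1],0])))
E
python3 - <<'E'
from h import *
s,p,R=st();print(R.round(3),s["t"])
for k in range(7):print(k,[a.round(4).tolist() for a in post(k)])
q,u,t=post(1)
goal([.45,-.3,.26],t)
goal([q[0],q[1],.26],t)
E
```

```text
[[-0.954  0.     0.301]
 [-0.301  0.    -0.954]
 [-0.    -1.    -0.   ]] 2.3
0 [[0.5012, 0.2609], [-0.6919, 0.722], [-0.722, -0.6919]]
1 [[0.4892, 0.2466], [-0.8328, 0.5536], [-0.5536, -0.8328]]
2 [[0.4807, 0.23], [-0.9335, 0.3585], [-0.3585, -0.9335]]
3 [[0.4759, 0.2119], [-0.9893, 0.1462], [-0.1462, -0.9893]]
4 [[0.4752, 0.1933], [-0.9973, -0.0732], [0.0732, -0.9973]]
5 [[0.4786, 0.1749], [-0.9573, -0.2891], [0.2891, -0.9573]]
6 [[0.486, 0.1578], [-0.8711, -0.4911], [0.4911, -0.8711]]
t 2.3 p [ 0.1957 -0.6198  0.2122] F [-0.2 -1.4  0.2] w 1.0
toolcur d [-0.3388 -0.0478 -0.2284] rot [ 1.000e-04  8.925e-01 -0.000e+00] toolgoal d [-0.0347 -0.0478 -0.4071] signz 1.0
t 2.3 p [ 0.1957 -0.6198  0.2122] F [-0.2 -1.4  0.2] w 1.0
toolcur d [-0.5407 -0.0477 -0.7378] rot [ 1.000e-04  8.925e-01 -0.000e+00] toolgoal d [ 0.2352 -0.0478 -0.884 ] signz 1.0
```

Request:
move_arm:
  offset:
    - [-0.028,-0.004,-0.019]
    - [-0.028,-0.004,-0.019]
    - [-0.028,-0.004,-0.019]
    - [-0.028,-0.004,-0.019]
    - [-0.028,-0.004,-0.019]
    - [-0.028,-0.004,-0.019]
    - [-0.028,-0.004,-0.019]
    - [-0.028,-0.004,-0.019]
    - [-0.028,-0.004,-0.019]
    - [-0.028,-0.004,-0.019]
    - [-0.028,-0.004,-0.019]
    - [-0.028,-0.004,-0.019]
  rotation:
    - [0,0,0]
    - [0,0,0]
    - [0,0,0]
    - [0,0,0]
    - [0,0,0]
    - [0,0,0]
    - [0,0,0]
    - [0,0,0]
    - [0,0,0]
    - [0,0,0]
    - [0,0,0]
    - [0,0,0]
  grip: [150,150,150,150,150,150,150,150,150,150,150,150]

```text
t: 3.3
ee_pos: [0.4483, -0.2999, 0.2607]
orientation: [-0.317, 2.056, -2.057]
contact_force: [0.4, -0.1, -0.1]
grip_width: 0.411
```

Run:
```python
from h import *
q,u,t=post(1)
goal([q[0],q[1],.2],t)
print(st()[0]["q"].round(2))
```

```text
t 3.3 p [ 0.4483 -0.2999  0.2607] F [ 0.4 -0.1 -0.1] w 0.411
toolcur d [-0.2035  0.0604 -0.5088] rot [-6.000e-04  8.924e-01 -5.000e-04] toolgoal d [ 0.2685  0.0607 -0.4777] signz 1.0
[ 1.06  0.28 -0.62  1.77  0.18  1.15 -0.88]
```

Request:
move_arm:
  offset:
    - [-0.0145,0.003,-0.0365]
    - [-0.0145,0.003,-0.0365]
    - [-0.0145,0.003,-0.0365]
    - [-0.0145,0.003,-0.0365]
    - [-0.0145,0.003,-0.0365]
    - [-0.0145,0.003,-0.0365]
    - [-0.0145,0.003,-0.0365]
    - [-0.0145,0.003,-0.0365]
    - [-0.0145,0.003,-0.0365]
    - [-0.0145,0.003,-0.0365]
    - [-0.0145,0.003,-0.0365]
    - [-0.0145,0.003,-0.0365]
  rotation:
    - [0,0,0]
    - [0,0,0]
    - [0,0,0]
    - [0,0,0]
    - [0,0,0]
    - [0,0,0]
    - [0,0,0]
    - [0,0,0]
    - [0,0,0]
    - [0,0,0]
    - [0,0,0]
    - [0,0,0]
  grip: [150,150,150,150,150,150,150,150,150,150,150,150]

```text
t: 4.3
ee_pos: [0.4816, 0.1705, 0.2244]
orientation: [-0.315, 2.056, -2.057]
contact_force: [1.0, -0.3, 0.7]
grip_width: 0.413
```

Request:
move_arm:
  offset:
    - [0,0,0]
    - [0,0,0]
    - [0,0,0]
    - [0,0,0]
    - [0,0,0]
    - [0,0,0]
    - [0,0,0]
    - [0,0,0]
  rotation:
    - [0,0.12,0]
    - [0,0.12,0]
    - [0,0.12,0]
    - [0,0.12,0]
    - [0,0.12,0]
    - [0,0.12,0]
    - [0,0.12,0]
    - [0,0.05,0]
  grip: [150,150,150,150,150,150,150,150]

```text
t: 4.97
ee_pos: [0.4802, 0.1673, 0.2209]
orientation: [-0.507, -1.921, 1.933]
contact_force: [0.7, 0.1, -0.9]
grip_width: 0.413
```

Run:
```python
from h import *
q,u,t=post(1)
goal([q[0],q[1],.2],t)
print(st()[0]["q"].round(2))
```

```text
t 4.97 p [0.4802 0.1673 0.2209] F [ 0.7  0.1 -0.9] w 0.413
toolcur d [ 0.0315  0.0205 -0.0734] rot [-0.0072  0.0668  0.0039] toolgoal d [ 0.0364  0.0209 -0.071 ] signz 1.0
[-0.07  0.23 -0.37  1.89  0.1   1.05 -2.57]
```

Request:
move_arm:
  offset:
    - [0,0,0]
    - [0,0,0]
    - [0,0,0]
    - [0,0,0]
    - [0,0,0]
  rotation:
    - [0,-0.12,0]
    - [0,-0.12,0]
    - [0,-0.12,0]
    - [0,-0.01,0]
    - [0,0,0]
  grip: [150,150,150,150,150]

```text
t: 5.38
ee_pos: [0.4802, 0.1684, 0.2213]
orientation: [-0.153, -2.136, 2.148]
contact_force: [0.1, 0.5, 0.8]
grip_width: 0.413
```

Run:
```python
from h import *
q,u,_=post(1);t=post(3)[2]
goal([q[0],q[1],.16],t)
print(st()[0]["q"].round(2))
```

```text
t 5.38 p [0.4802 0.1684 0.2213] F [0.1 0.5 0.8] w 0.413
toolcur d [ 0.0023  0.0609 -0.079 ] rot [-0.0059 -0.0012  0.0051] toolgoal d [ 0.0025  0.0613 -0.0786] signz 1.0
[-0.02  0.24 -0.42  1.88  0.11  1.05 -2.21]
```

Request:
move_arm:
  offset:
    - [0,0,-0.026]
    - [0.001,0,-0.026]
    - [0.001,0,-0.026]
    - [0,0.03,0]
    - [0,0.03,0]
    - [0,0,0]
  rotation:
    - [-0.006,0,0.005]
    - [0,0,0]
    - [0,0,0]
    - [0,0,0]
    - [0,0,0]
    - [0,0,0]
  grip: [150,150,150,150,150,150]

```text
t: 5.88
ee_pos: [0.486, 0.2436, 0.156]
orientation: [-0.15, -2.136, 2.145]
contact_force: [-0.8, -1.6, -1.1]
grip_width: 0.409
```

Run:
```python
from h import *
q,u,_=post(1);t=post(3)[2]
goal([q[0],q[1],.108],t)
print(st()[0]["q"].round(2))
p=capture("wrist");cv2.imwrite("pics/w1.png",p["color"][:,:,::-1])
print([(d["point"],d["confidence"]) for d in mark_of(p,"lever_post")][:2])
p=capture("side");cv2.imwrite("pics/s1.png",cv2.resize(p["color"][180:340,180:400,::-1],None,fx=3.5,fy=3.5))
print([(d["point"],d["confidence"]) for d in mark_of(p,"lever_post")][:2])
```

```text
t 5.88 p [0.486  0.2436 0.156 ] F [-0.8 -1.6 -1.1] w 0.409
toolcur d [-0.0031  0.0479 -0.0036] rot [-0.0049 -0.002   0.0082] toolgoal d [-0.0027  0.048  -0.0034] signz 1.0
[-0.16  0.38 -0.44  1.86  0.2   0.94 -2.4 ]
[([0.4903, 0.2481, 0.0893], 0.79)]
[([0.4903, 0.2478, 0.0933], 0.69), ([0.4518, 0.1429, 0.084], 0.39)]
```

View pics/w1.png

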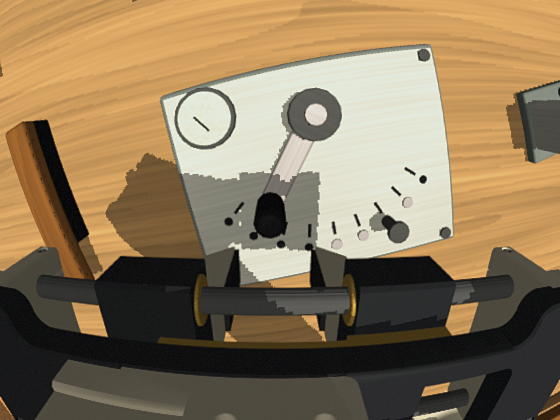

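View pics/s1.png

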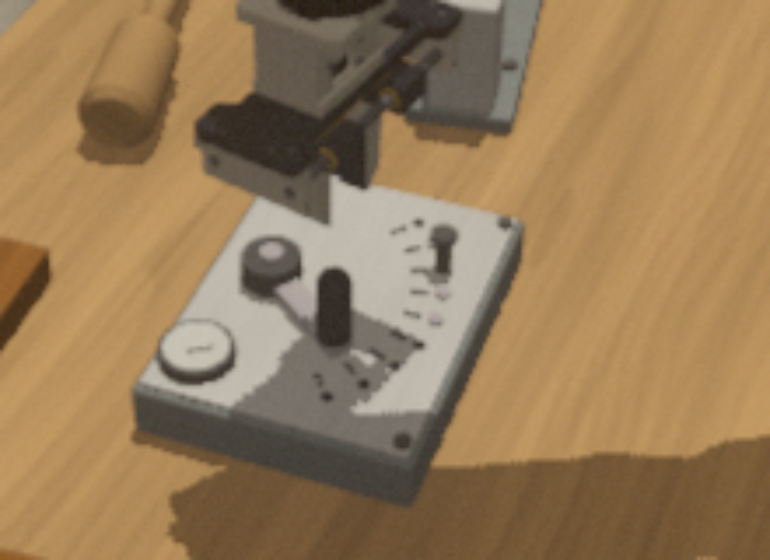

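Request:
move_arm:
  offset:
    - [-0.003,0.004,-0.004]
    - [0,0.02,0]
    - [0,0.024,0]
    - [0,0,0]
    - [0,0,0]
  rotation:
    - [-0.005,0,0.008]
    - [0,0,0]
    - [0,0,0]
    - [0,0,0]
    - [0,0,0]
  grip: [150,150,150,150,150]

```text
t: 6.5
ee_pos: [0.4932, 0.2491, 0.1132]
orientation: [-0.165, -2.153, 2.145]
contact_force: [1.6, 0.5, 0.3]
grip_width: 0.411
```

Run:
```python
from h import *
q,u,_=post(1);t=post(3)[2]
goal([q[0],q[1],.108],t)
print(st()[0]["q"].round(2))
p=capture("wrist");cv2.imwrite("pics/w2.png",p["color"][:,:,::-1])
p=capture("side");cv2.imwrite("pics/s2.png",cv2.resize(p["color"][180:340,180:400,::-1],None,fx=3.5,fy=3.5))
```

```text
t 6.5 p [0.4932 0.2491 0.1132] F [1.6 0.5 0.3] w 0.411
toolcur d [0.0037 0.0052 0.0032] rot [ 0.0045  0.0006 -0.007 ] toolgoal d [0.0036 0.0052 0.0031] signz 1.0
[-0.18  0.45 -0.42  1.89  0.24  0.85 -2.44]
```

View pics/w2.png

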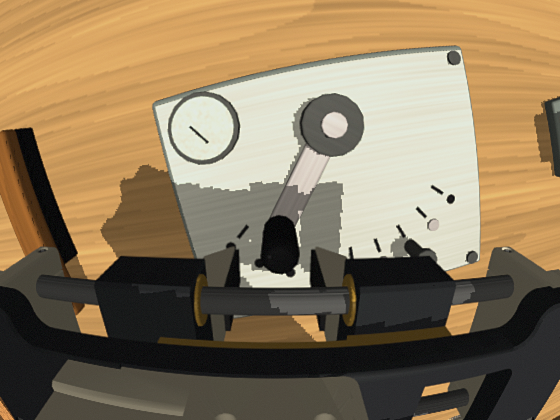

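View pics/s2.png

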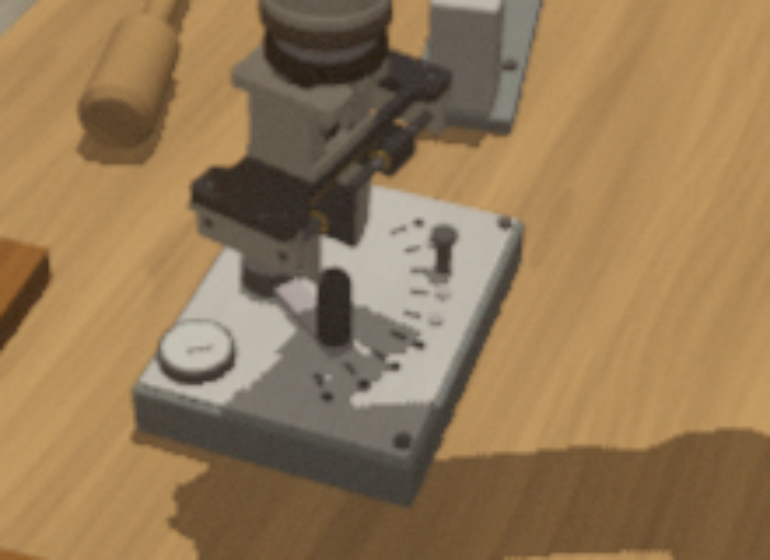

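Run:
```python
from h import *
s,p,R=st()
print(R.round(3))
c=capture("side")
def show(n,X): 
    a=proj(c,X); print(n,a.round(1),((a-[180,180])*3.5).round(0))
show("tcp",p);show("tip",p+R[:,1]*.022);show("f+",p+R[:,1]*.022+R[:,2]*.019);show("f-",p+R[:,1]*.022-R[:,2]*.019)
show("post top",[.4895,.247,.114]);show("post bottom",[.4895,.247,.058])
w=capture("wrist")
def fe(X):
    K=w["mtx"];E=np.array(w["extrinsics"]);v=E[:3,:3].T@(np.asarray(X)-E[:3,3]);v=np.array([v[0],-v[1],-v[2]])
    th=np.arctan2(np.hypot(v[0],v[1]),v[2]);rr=K[0][0]*th;return np.array([K[0][2],K[1][2]])+rr*v[:2]/np.hypot(v[0],v[1])
for n,X in(("tcp",p),("f+",p+R[:,1]*.022+R[:,2]*.019),("f-",p+R[:,1]*.022-R[:,2]*.019),("posttop",[.4895,.247,.114]),("pivot",[.56,.1995,.07])):print(n,fe(X).round(0))
print(np.array(w["extrinsics"]).round(3))
```

```text
[[-0.989  0.011 -0.145]
 [ 0.145  0.005 -0.989]
 [-0.01  -1.    -0.006]]
tcp [272.3 258.3] [323. 274.]
tip [272.3 265.3] [323. 299.]
f+ [276.8 260.7] [339. 283.]
f- [267.8 270. ] [307. 315.]
post top [274.9 258.3] [332. 274.]
post bottom [275.1 276. ] [333. 336.]
tcp [275. 257.]
f+ [305. 243.]
f- [246. 243.]
posttop [282. 263.]
pivot [336. 129.]
[[-0.145  0.953  0.267  0.569]
 [-0.989 -0.138 -0.047  0.238]
 [-0.008 -0.271  0.962  0.287]
 [ 0.     0.     0.     1.   ]]
```

Run:
```python
from h import *
c=capture("side");cv2.imwrite("pics/s3.png",cv2.resize(c["color"][195:285,215:335,::-1],None,fx=6.5,fy=6.5,interpolation=cv2.INTER_CUBIC))
c=capture("top");cv2.imwrite("pics/t3.png",cv2.resize(c["color"][195:305,165:285,::-1],None,fx=5,fy=5,interpolation=cv2.INTER_CUBIC))
w=capture("wrist");cv2.imwrite("pics/w3.png",cv2.resize(w["color"][180:330,180:380,::-1],None,fx=4,fy=4,interpolation=cv2.INTER_CUBIC))
```

```text
(no output)
```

View pics/s3.png

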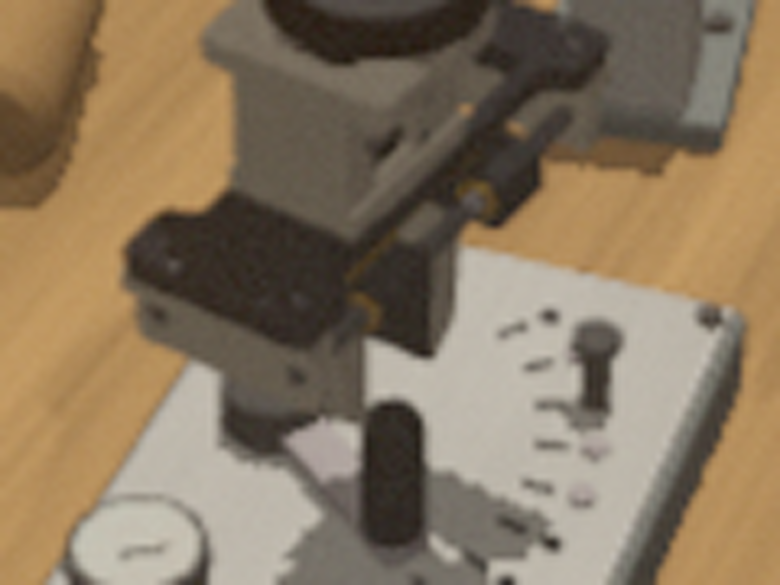

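View pics/w3.png

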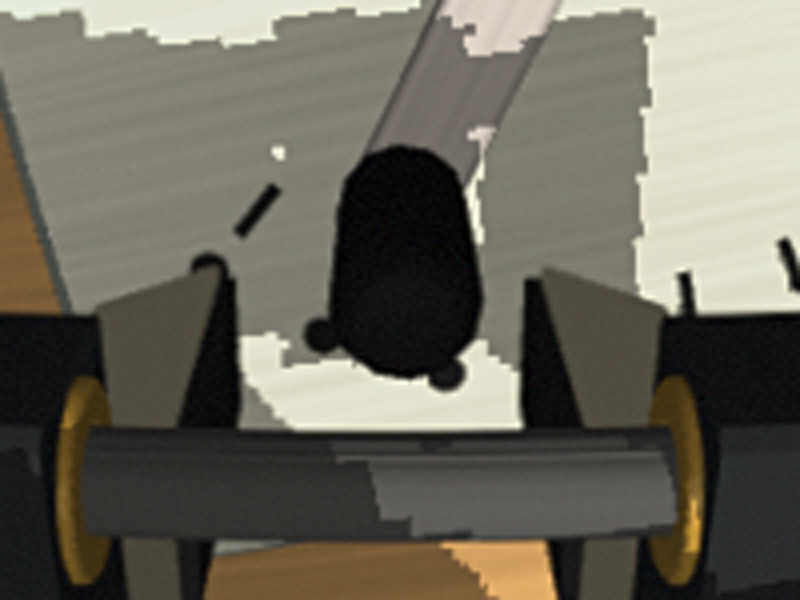

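Run:
```python
from h import *
c=capture("side")
p=np.array([.1954,-.6192,.2112]);R=Ro.from_rotvec([-.3172,2.0587,-2.0547]).as_matrix()
for n,h in(("open",.046),):
  for s in(1,-1):
    print(proj(c,p+R[:,1]*.022+R[:,2]*h*s).round(1), proj(c,p+R[:,1]*-.044+R[:,2]*h*s).round(1))
i=cv2.imread("pics/a_side.png");cv2.imwrite("pics/s0.png",cv2.resize(i[30:120,440:540],None,fx=6.5,fy=6.5,interpolation=cv2.INTER_CUBIC))
```

```text
[468.9  96. ] [473.2  76.9]
[473.8 108.2] [478.4  88.6]
```

View pics/s0.png

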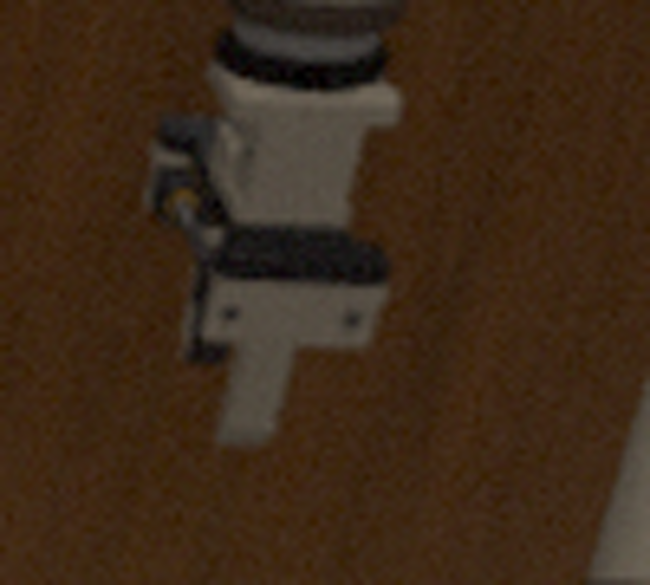

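View pics/t3.png

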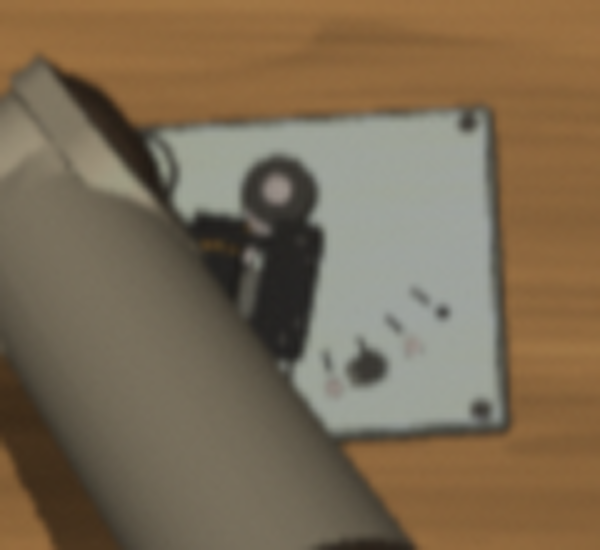

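Run:
```python
from h import *
s,p,R=st(); print(s["ee_pos"],s["t"])
w=capture("wrist")
def fe(X):
    K=w["mtx"];E=np.array(w["extrinsics"]);v=E[:3,:3].T@(np.asarray(X)-E[:3,3]);v=np.array([v[0],-v[1],-v[2]])
    th=np.arctan2(np.hypot(v[0],v[1]),v[2]);rr=K[0][0]*th;return np.array([K[0][2],K[1][2]])+rr*v[:2]/np.hypot(v[0],v[1])
for d in (-.044,-.02,-.01,0,.011,.022):
  for x in(-.0095,.0095):
    print(d,x,[fe(p+R@np.array([x,d,z])).round(0).tolist() for z in(-.065+.027,-.019,.019)])
print([fe([.4895,.247,z]).round(0) for z in(.058,.09,.114)])
```

```text
[0.493956   0.24954615 0.1138761 ] 6.9
-0.044 -0.0095 [[191.0, 276.0], [233.0, 277.0], [318.0, 277.0]]
-0.044 0.0095 [[196.0, 311.0], [235.0, 312.0], [316.0, 312.0]]
-0.02 -0.0095 [[202.0, 255.0], [238.0, 255.0], [312.0, 255.0]]
-0.02 0.0095 [[205.0, 287.0], [240.0, 288.0], [311.0, 288.0]]
-0.01 -0.0095 [[206.0, 247.0], [240.0, 248.0], [310.0, 248.0]]
-0.01 0.0095 [[208.0, 278.0], [241.0, 279.0], [309.0, 279.0]]
0 -0.0095 [[209.0, 241.0], [242.0, 241.0], [309.0, 241.0]]
0 0.0095 [[211.0, 270.0], [243.0, 271.0], [307.0, 271.0]]
0.011 -0.0095 [[213.0, 234.0], [244.0, 234.0], [307.0, 234.0]]
0.011 0.0095 [[215.0, 263.0], [245.0, 263.0], [306.0, 263.0]]
0.022 -0.0095 [[216.0, 228.0], [245.0, 228.0], [305.0, 228.0]]
0.022 0.0095 [[217.0, 256.0], [246.0, 256.0], [304.0, 256.0]]
[array([280., 231.]), array([280., 247.]), array([281., 263.])]
```

Request:
move_arm:
  offset:
    - [0,0,0]
    - [0,0,0]
    - [0,0,0]
    - [0,0,0]
  rotation:
    - [0,0,0]
    - [0,0,0]
    - [0,0,0]
    - [0,0,0]
  grip: [205,205,205,205]

```text
t: 7.28
ee_pos: [0.4934, 0.2493, 0.113]
orientation: [-0.165, -2.154, 2.145]
contact_force: [0.7, 0.7, 0.2]
grip_width: 0.209
```

Run:
```python
from h import *
q,u,_=post(1);t=post(3)[2]
goal([q[0],q[1],.108],t)
c=capture("side");cv2.imwrite("pics/s4.png",cv2.resize(c["color"][195:285,215:335,::-1],None,fx=6.5,fy=6.5,interpolation=cv2.INTER_CUBIC))
w=capture("wrist");cv2.imwrite("pics/w4.png",cv2.resize(w["color"][180:330,180:380,::-1],None,fx=4,fy=4,interpolation=cv2.INTER_CUBIC))
```

```text
t 7.28 p [0.4934 0.2493 0.113 ] F [0.7 0.7 0.2] w 0.209
toolcur d [0.0038 0.005  0.0034] rot [ 0.0049  0.0011 -0.0076] toolgoal d [0.0038 0.005  0.0034] signz 1.0
```

View pics/s4.png

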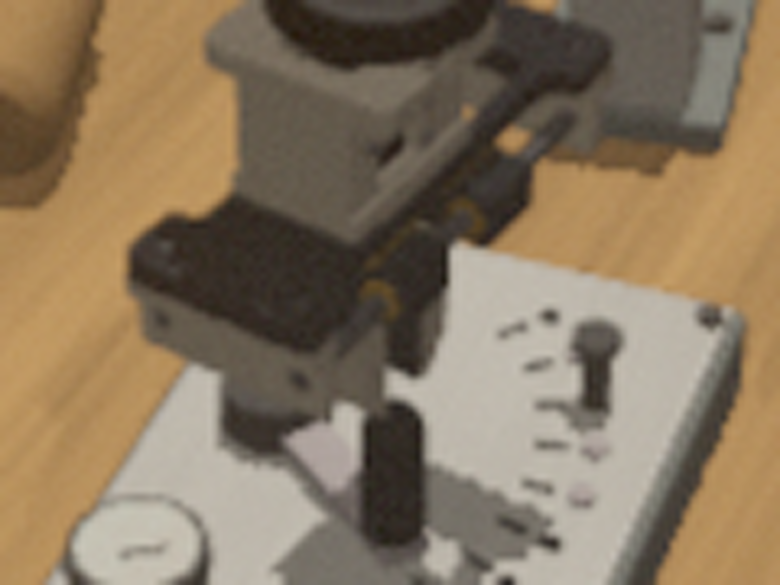

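View pics/w4.png

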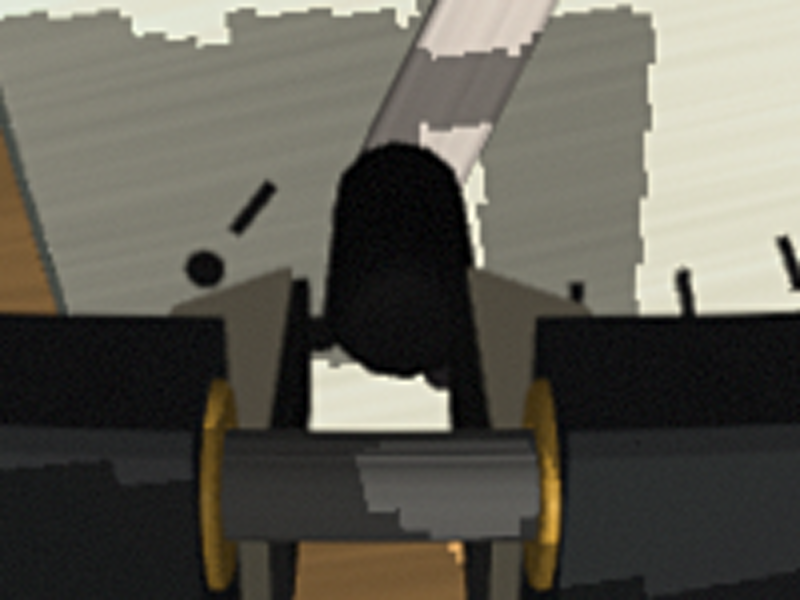

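Run:
```python
from h import *
s,p,R=st()
c=capture("side")
g=cv2.resize(c["color"][195:285,215:335,::-1],None,fx=6.5,fy=6.5,interpolation=cv2.INTER_CUBIC)
for d,col in((-.018,(0,255,0)),(-.01,(0,0,255)),(-.002,(255,0,0))):
  for sg in(1,-1):
    q=[]
    for x,z in((-.0095,.0095),(.0095,.0095),(.0095,.0285),(-.0095,.0285)):
        q.append((proj(c,p+R@np.array([x,d,sg*z]))-[215,195]+.5)*6.5)
    cv2.polylines(g,[np.int32(q)],True,col,1)
cv2.imwrite("pics/s5.png",g)
```

```text
(no output)
```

View pics/s5.png

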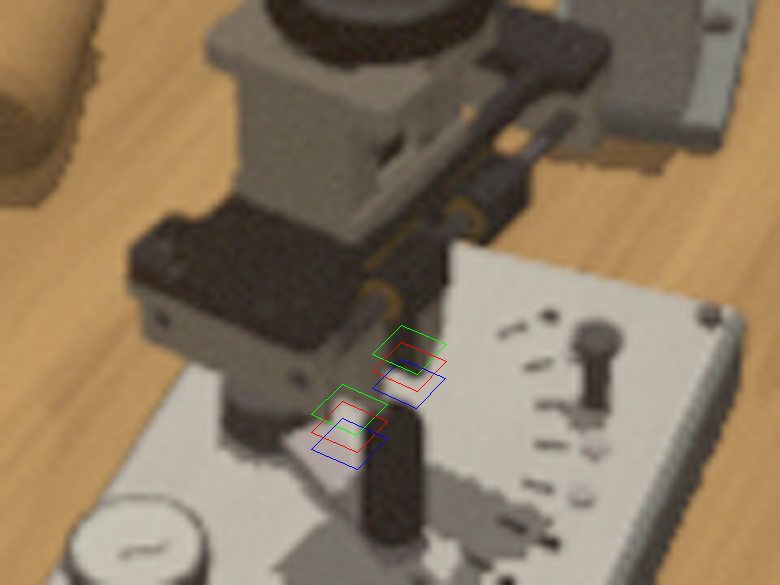

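Request:
move_arm:
  offset:
    - [0.004,0,0.003]
    - [0,0,0]
    - [0,0,0]
  rotation:
    - [0.005,0,-0.008]
    - [0,0,0]
    - [0,0,0]
  grip: [150,150,150]

```text
t: 7.68
ee_pos: [0.4888, 0.2468, 0.1129]
orientation: [-0.156, -2.145, 2.146]
contact_force: [0.4, -0.5, -0.2]
grip_width: 0.367
```

Request:
move_arm:
  offset:
    - [0,0.013,0]
    - [0,0.013,0]
    - [0,0.013,0]
    - [0,0,0]
    - [0,0,0]
  rotation:
    - [0,0,0]
    - [0,0,0]
    - [0,0,0]
    - [0,0,0]
    - [0,0,0]
  grip: [150,150,150,150,150]

```text
t: 8.1
ee_pos: [0.4884, 0.2467, 0.0735]
orientation: [-0.154, -2.144, 2.146]
contact_force: [0.6, -1.2, -0.1]
grip_width: 0.412
```

Run:
```python
from h import *
q,u,_=post(1);t=post(3)[2]
goal([q[0],q[1],.073],t)
print(st()[0]["q"].round(2))
c=capture("side");cv2.imwrite("pics/s6.png",cv2.resize(c["color"][195:285,215:335,::-1],None,fx=6.5,fy=6.5,interpolation=cv2.INTER_CUBIC))
w=capture("wrist");cv2.imwrite("pics/w6.png",cv2.resize(w["color"][180:330,180:380,::-1],None,fx=4,fy=4,interpolation=cv2.INTER_CUBIC))
```

```text
t 8.1 p [0.4884 0.2467 0.0735] F [ 0.6 -1.2 -0.1] w 0.412
toolcur d [-0.0008  0.0005  0.    ] rot [-0.0009  0.0012  0.0017] toolgoal d [-0.0008  0.0005  0.    ] signz 1.0
[-0.2   0.5  -0.4   1.92  0.27  0.78 -2.46]
```

View pics/s6.png

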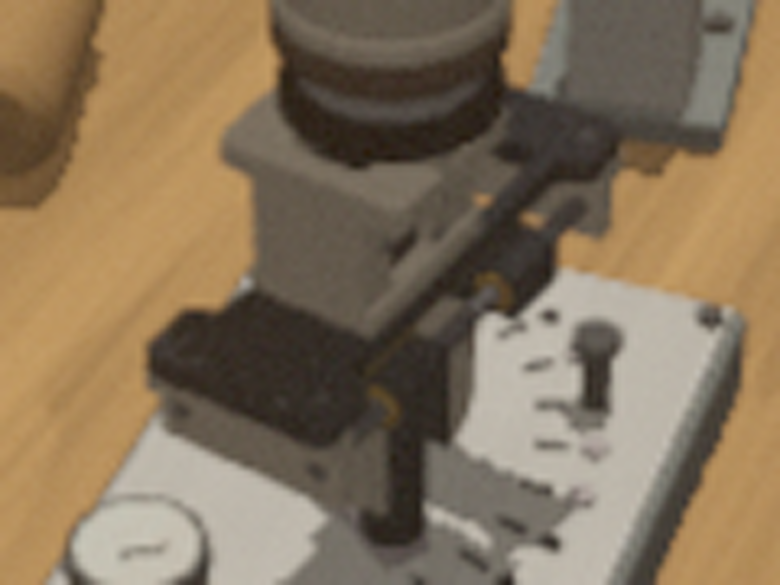

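View pics/w6.png

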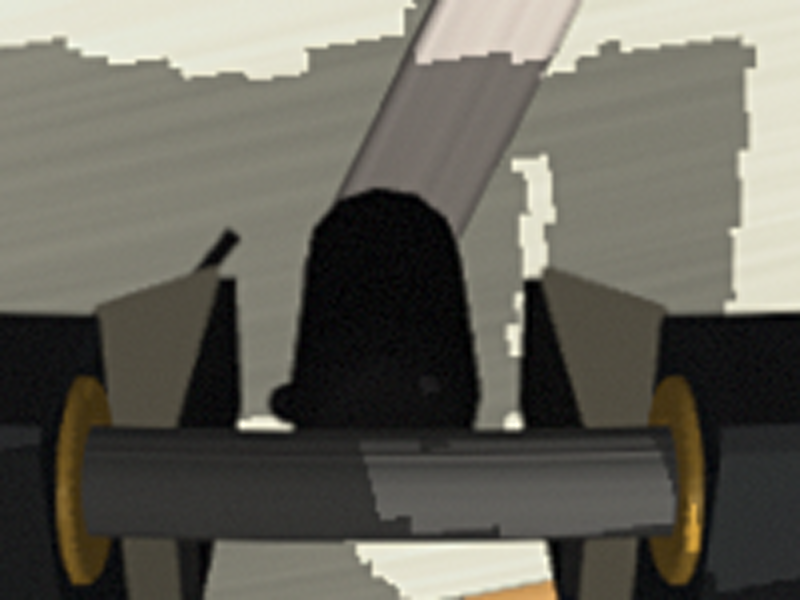

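Request:
move_arm:
  offset:
    - [0.001,0,0.003]
    - [0.001,0,0.003]
    - [0.001,0,0.003]
    - [0.001,0,0.003]
    - [0.001,0,0.003]
    - [0.001,0,0.003]
    - [0,0,0]
    - [0,0,0]
    - [0,0,0]
    - [0,0,0]
    - [0,0,0]
    - [0,0,0]
  rotation:
    - [0,0,0]
    - [0,0,0]
    - [0,0,0]
    - [0,0,0]
    - [0,0,0]
    - [0,0,0]
    - [0,0,0]
    - [0,0,0]
    - [0,0,0]
    - [0,0,0]
    - [0,0,0]
    - [0,0,0]
  grip: [150,150,150,150,150,150,150,150,150,150,150,150]

```text
t: 9.2
ee_pos: [0.4805, 0.2297, 0.074]
orientation: [-0.157, -2.145, 2.146]
contact_force: [-0.2, 1.2, 0.3]
grip_width: 0.415
```

```bash
cat >> h.py <<'E'
def look(tag):
    c=capture("side");a=cv2.resize(c["color"][195:285,215:335,::-1],None,fx=3.3,fy=3.3,interpolation=cv2.INTER_CUBIC)
    w=capture("wrist");b=cv2.resize(w["color"][150:300,180:380,::-1],None,fx=1.98,fy=1.98,interpolation=cv2.INTER_CUBIC)
    b=cv2.resize(b,(396,297));a=cv2.resize(a,(396,297));cv2.imwrite(f"pics/{tag}.png",np.hstack([a,b]))
    for c in (c,w):
        m=mark_of(c,"lever_post")
        if m:
            x=np.array(m[0]["point"]);th=np.arctan2(x[1]-PV[1],x[0]-PV[0])%(2*np.pi)
            print("post",x.round(4),round(m[0]["confidence"],2),"notch",round((th-2.3349)/.22,2),"rad",np.hypot(*(x[:2]-PV)).round(4))
E
python3 - <<'E'
from h import *
q,u,_=post(2);t=post(3)[2]
goal([q[0],q[1],.073],t)
look("n2")
E
```

```text
t 9.2 p [0.4805 0.2297 0.074 ] F [-0.2  1.2  0.3] w 0.415
toolcur d [-0.0001  0.001  -0.0003] rot [-0.0003  0.0007  0.0003] toolgoal d [-0.0001  0.001  -0.0003] signz 1.0
post [0.4816 0.2352 0.0939] 0.46 notch 1.72 rad 0.0861
post [0.4853 0.24   0.0904] 0.65 notch 1.41 rad 0.085
```

View pics/n2.png

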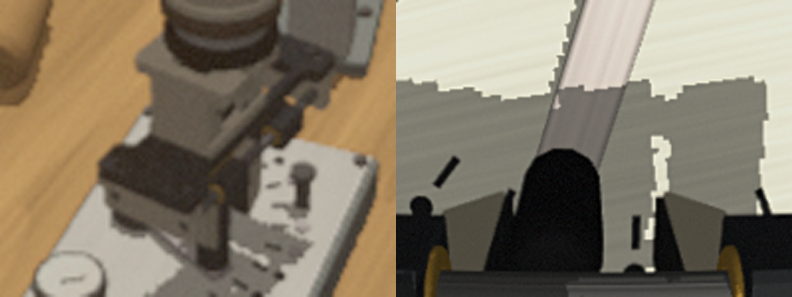

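Request:
move_arm:
  offset:
    - [0,0,0.0015]
    - [0,0,0.0015]
    - [0,0,0]
    - [0,0,0]
    - [0,0,0]
  rotation:
    - [0,0,0]
    - [0,0,0]
    - [0,0,0]
    - [0,0,0]
    - [0,0,0]
  grip: [150,150,150,150,150]

```text
t: 9.82
ee_pos: [0.4803, 0.2262, 0.0739]
orientation: [-0.157, -2.144, 2.146]
contact_force: [0.3, 0.5, 0.6]
grip_width: 0.412
```

Run:
```python
from h import *
q,u,_=post(2);t=post(3)[2]
goal([q[0],q[1],.073],t)
look("n2b")
```

```text
t 9.82 p [0.4803 0.2262 0.0739] F [0.3 0.5 0.6] w 0.412
toolcur d [ 0.0002  0.0009 -0.0038] rot [-0.0008  0.0004  0.0001] toolgoal d [ 0.0002  0.0009 -0.0038] signz 1.0
post [0.4805 0.2316 0.092 ] 0.54 notch 1.92 rad 0.0857
post [0.4838 0.2339 0.0874] 0.65 notch 1.74 rad 0.0836
```

View pics/n2b.png

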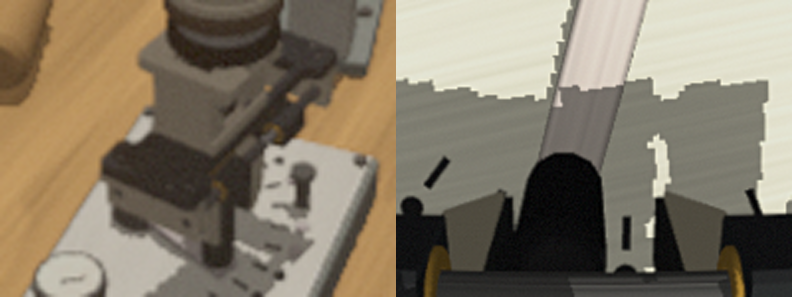

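```bash
cat >> h.py <<'E'
def fray(w,u,v,z):
    K=w["mtx"];E=np.array(w["extrinsics"]);a=np.array([u-K[0][2],v-K[1][2]]);rr=np.hypot(*a);th=rr/K[0][0]
    d=np.array([a[0]/rr*np.sin(th),-a[1]/rr*np.sin(th),-np.cos(th)]);d=E[:3,:3]@d;o=E[:3,3];return o+d*(z-o[2])/d[2]
def notch(X): return round(((np.arctan2(X[1]-PV[1],X[0]-PV[0])%(2*np.pi))-2.3349)/.22,2)
E
python3 - <<'E'
from h import *
w=capture("wrist");cv2.imwrite("pics/w7.png",cv2.resize(w["color"][60:260,170:390,::-1],None,fx=3.6,fy=3.6,interpolation=cv2.INTER_CUBIC))
def f(u,v): return (u-396)/1.98+180,v/1.98+150
for (u,v),z in (((592,100),.058),((571,150),.058),((626,232),.045),((437,172),.045),((410,207),.045),((560,160),.114)):
    X=fray(w,*f(u,v),z);print(X.round(4),notch(X),np.hypot(*(X[:2]-PV)).round(3))
E
```

```text
[0.5087 0.2203 0.058 ] 1.91 0.055
[0.494 0.229 0.058] 1.76 0.072
[0.4572 0.2156 0.045 ] 2.96 0.104
[0.4883 0.2761 0.045 ] -0.05 0.105
[0.4768 0.2887 0.045 ] -0.06 0.122
[0.5106 0.2278 0.114 ] 1.3 0.057
```

View pics/w7.png

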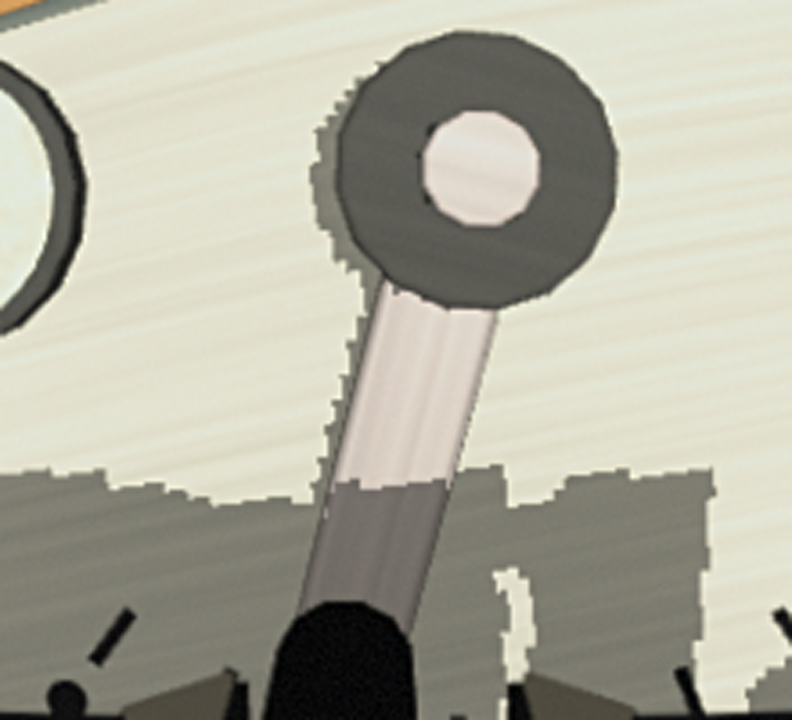

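```bash
cat >> h.py <<'E'
def bar(w):
    """lever angle from wrist view: cast a grid at z=.058 radius 40..65 mm, score bar (20mm) edges"""
    E=np.array(w["extrinsics"]);K=w["mtx"];g=w["color"].astype(float)
    def fe(X):
        v=E[:3,:3].T@(np.asarray(X)-E[:3,3]);v=np.array([v[0],-v[1],-v[2]]);h=np.hypot(v[0],v[1])
        return np.array([K[0][2],K[1][2]])+K[0][0]*np.arctan2(h,v[2])*v[:2]/h
    off=np.arange(-.035,.0351,.001);best=None
    R=np.arange(.036,.062,.003);im=cv2.cvtColor(w["color"],cv2.COLOR_RGB2LAB).astype(np.float32)
    sc=[]
    ks=np.arange(-.5,7.5,.05)
    for k in ks:
        _,u,t=post(k);s=0
        for r_ in R:
            P=[fe(np.r_[PV+u*r_+t*o,.058]) for o in(-.013,-.007,.007,.013)]
            val=[cv2.getRectSubPix(im[:,:,1],(1,1),tuple(map(float,q)))[0,0]-cv2.getRectSubPix(im[:,:,2],(1,1),tuple(map(float,q)))[0,0] for q in P]
            s+=val[1]+val[2]-val[0]-val[3]
        sc.append(s)
    i=int(np.argmax(sc));return round(ks[i],2),round(float(sc[i]/len(R)),1)
E
python3 - <<'E'
from h import *
w=capture("wrist")
for u,v in((285,171.1),(273.5,212.8)):
    X=fray(w,u,v,.058);print(X.round(4),notch(X),np.hypot(*(X[:2]-PV)).round(3))
X=fray(w,170+480/3.6,60+168/3.6,.075);print("pivot",X)
print(bar(w),st()[0]["t"])
E
```

```text
[0.5257 0.2144 0.058 ] 1.8 0.037
[0.5016 0.2248 0.058 ] 1.81 0.064
pivot [0.56099431 0.20033809 0.075     ]
(np.float64(1.6), 14.1) 10.1167
```

Request:
move_arm:
  offset:
    - [0.0005,0,0.003]
    - [0.0005,0,0.003]
    - [0.0005,0,0.003]
    - [0.0005,0,0.003]
    - [0,0,0.003]
    - [0,0,0.003]
    - [0,0,0]
    - [0,0,0]
    - [0,0,0]
    - [0,0,0]
    - [0,0,0]
    - [0,0,0]
  rotation:
    - [0,0,0]
    - [0,0,0]
    - [0,0,0]
    - [0,0,0]
    - [0,0,0]
    - [0,0,0]
    - [0,0,0]
    - [0,0,0]
    - [0,0,0]
    - [0,0,0]
    - [0,0,0]
    - [0,0,0]
  grip: [150,150,150,150,150,150,150,150,150,150,150,150]

```text
t: 11.12
ee_pos: [0.4756, 0.2091, 0.074]
orientation: [-0.157, -2.145, 2.146]
contact_force: [-0.0, -0.0, 1.3]
grip_width: 0.412
```

Run:
```python
from h import *
q,u,t=post(3)
goal([q[0],q[1],.073],t)
look("n3")
w=capture("wrist");print(bar(w));cv2.imwrite("pics/w8.png",cv2.resize(w["color"][60:270,170:390,::-1],None,fx=2.6,fy=2.6,interpolation=cv2.INTER_CUBIC))
```

```text
t 11.12 p [0.4756 0.2091 0.074 ] F [-0.  -0.   1.3] w 0.412
toolcur d [ 0.0001  0.001  -0.0028] rot [-0.0003  0.0005  0.0002] toolgoal d [ 0.0001  0.001  -0.0028] signz 1.0
post [0.4719 0.2194 0.0945] 0.64 notch 2.66 rad 0.0903
post [0.4747 0.2137 0.087 ] 0.75 notch 2.92 rad 0.0865
(np.float64(2.6), 14.0)
```

View pics/n3.png

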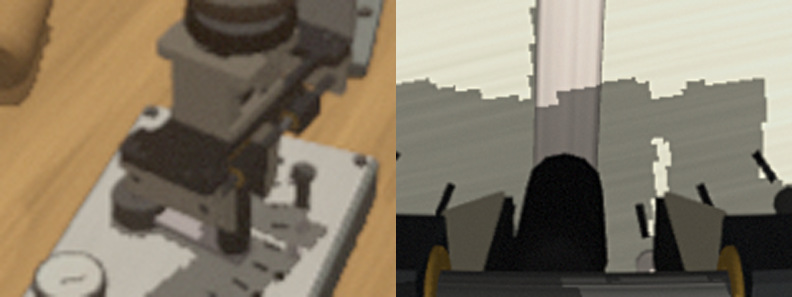

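View pics/w8.png

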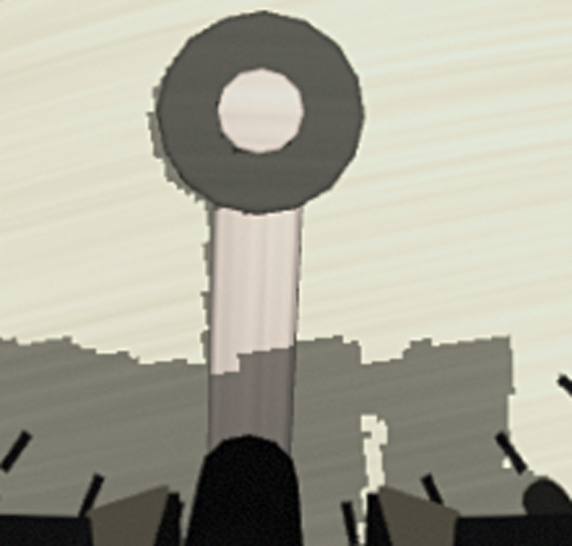

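Request:
move_arm:
  offset:
    - [0,0.001,0]
    - [0,0,0]
    - [0.0005,0,0.003]
    - [0.0005,0,0.003]
    - [0.0005,0,0.003]
    - [0,0,0.003]
    - [0,0,0.003]
    - [0,0,0.0035]
    - [0,0,0]
    - [0,0,0]
    - [0,0,0]
    - [0,0,0]
  rotation:
    - [0,-0.11,0]
    - [0,-0.11,0]
    - [0,0,0]
    - [0,0,0]
    - [0,0,0]
    - [0,0,0]
    - [0,0,0]
    - [0,0,0]
    - [0,0,0]
    - [0,0,0]
    - [0,0,0]
    - [0,0,0]
  grip: [150,150,150,150,150,150,150,150,150,150,150,150]

```text
t: 12.37
ee_pos: [0.4758, 0.1903, 0.0731]
orientation: [-0.079, 2.184, -2.185]
contact_force: [0.4, -0.3, 1.6]
grip_width: 0.409
```

Run:
```python
from h import *
q,u,t=post(4)
goal([q[0],q[1],.073],t)
look("n4")
w=capture("wrist");print(bar(w));cv2.imwrite("pics/w9.png",cv2.resize(w["color"][60:270,170:390,::-1],None,fx=2.6,fy=2.6,interpolation=cv2.INTER_CUBIC))
```

```text
t 12.37 p [0.4758 0.1903 0.0731] F [ 0.4 -0.3  1.6] w 0.409
toolcur d [ 0.0003  0.0001 -0.003 ] rot [-0.0005 -0.001  -0.0001] toolgoal d [ 0.0003  0.0001 -0.003 ] signz 1.0
post [0.4772 0.2011 0.0904] 0.84 notch 3.58 rad 0.0828
post [0.4768 0.1967 0.0865] 0.61 notch 3.82 rad 0.0832
(np.float64(3.95), 12.6)
```

View pics/w9.png

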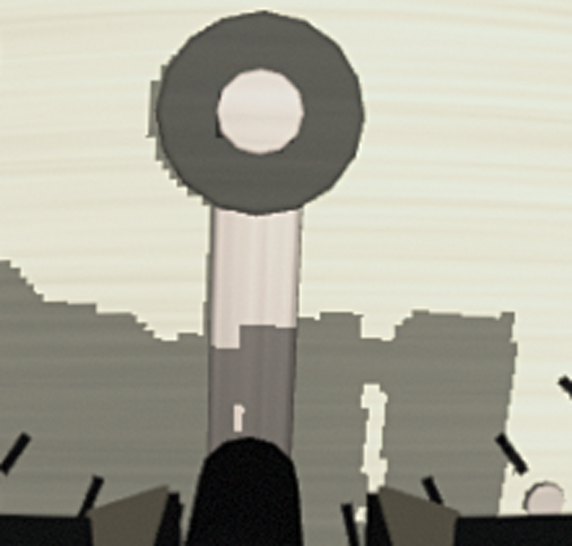

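Request:
move_arm:
  offset:
    - [0,0,0]
    - [0,0,0]
    - [0.0005,0,0.003]
    - [0.0005,0,0.003]
    - [0.0005,0,0.003]
    - [0,0,0.003]
    - [0,0,0.003]
    - [0,0,0.0035]
    - [0,0,0]
    - [0,0,0]
    - [0,0,0]
    - [0,0,0]
  rotation:
    - [0,-0.11,0]
    - [0,-0.11,0]
    - [0,0,0]
    - [0,0,0]
    - [0,0,0]
    - [0,0,0]
    - [0,0,0]
    - [0,0,0]
    - [0,0,0]
    - [0,0,0]
    - [0,0,0]
    - [0,0,0]
  grip: [150,150,150,150,150,150,150,150,150,150,150,150]

```text
t: 13.62
ee_pos: [0.4797, 0.1722, 0.073]
orientation: [-0.304, 2.064, -2.065]
contact_force: [-0.3, -0.1, 0.5]
grip_width: 0.41
```

Run:
```python
from h import *
q,u,t=post(5)
goal([q[0],q[1],.073],t)
look("n5")
w=capture("wrist");print(bar(w));cv2.imwrite("pics/w10.png",cv2.resize(w["color"][60:270,170:390,::-1],None,fx=2.6,fy=2.6,interpolation=cv2.INTER_CUBIC))
```

```text
t 13.62 p [0.4797 0.1722 0.073 ] F [-0.3 -0.1  0.5] w 0.41
toolcur d [ 0.0002  0.     -0.0029] rot [-0.0004 -0.0009  0.    ] toolgoal d [ 0.0002  0.     -0.0029] signz 1.0
post [0.4771 0.1809 0.0928] 0.66 notch 4.67 rad 0.085
post [0.4762 0.1798 0.0889] 0.79 notch 4.72 rad 0.0861
(np.float64(4.95), 11.9)
```

View pics/w10.png

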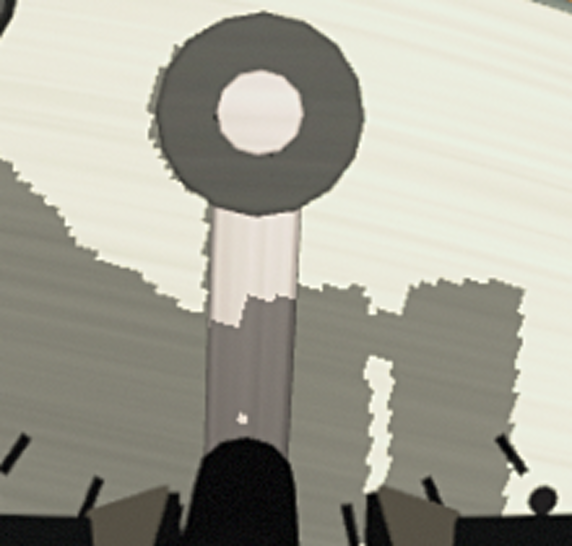

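View pics/n5.png

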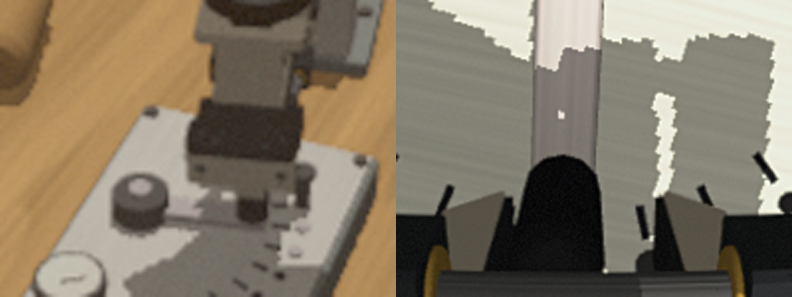

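Request:
move_arm:
  offset:
    - [0,0,0]
    - [0,0,0]
    - [0.0005,0,0.003]
    - [0.0005,0,0.003]
    - [0.0005,0,0.003]
    - [0,0,0.003]
    - [0,0,0.003]
    - [0,0,0.003]
    - [0,0,0]
    - [0,0,0]
    - [0,0,0]
    - [0,0,0]
  rotation:
    - [0,-0.11,0]
    - [0,-0.11,0]
    - [0,0,0]
    - [0,0,0]
    - [0,0,0]
    - [0,0,0]
    - [0,0,0]
    - [0,0,0]
    - [0,0,0]
    - [0,0,0]
    - [0,0,0]
    - [0,0,0]
  grip: [150,150,150,150,150,150,150,150,150,150,150,150]

```text
t: 14.87
ee_pos: [0.4868, 0.156, 0.0729]
orientation: [-0.507, 1.934, -1.934]
contact_force: [-2.2, 1.0, -0.7]
grip_width: 0.411
```

Run:
```python
from h import *
q,u,t=post(6)
goal([q[0],q[1],.073],t)
look("n6")
w=capture("wrist");print(bar(w));cv2.imwrite("pics/w11.png",cv2.resize(w["color"][60:270,170:390,::-1],None,fx=2.6,fy=2.6,interpolation=cv2.INTER_CUBIC))
```

```text
t 14.87 p [0.4868 0.156  0.0729] F [-2.2  1.  -0.7] w 0.411
toolcur d [-0.0001 -0.0001 -0.002 ] rot [-0.     -0.0006  0.0006] toolgoal d [-0.0001 -0.0001 -0.002 ] signz 1.0
post [0.4836 0.1635 0.0944] 0.81 notch 5.67 rad 0.0845
post [0.4825 0.165  0.09  ] 0.64 notch 5.57 rad 0.0848
(np.float64(5.6), 12.2)
```

View pics/w11.png

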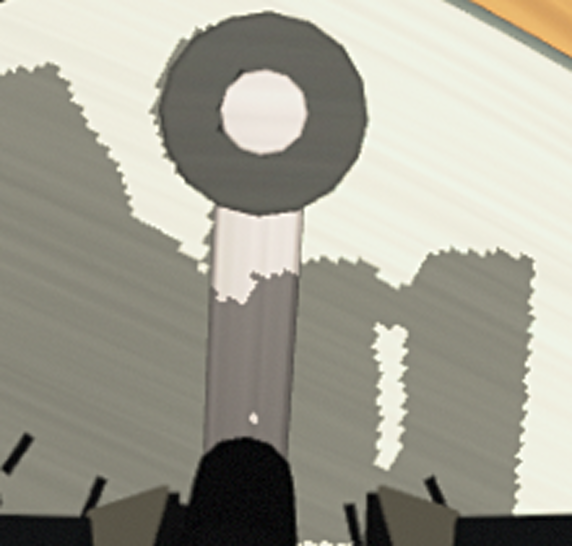

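View pics/n6.png

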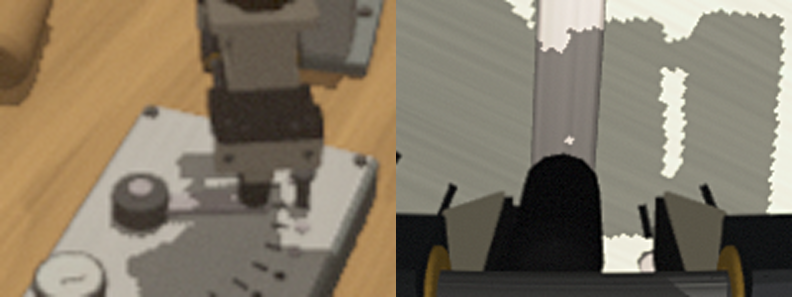

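Request:
move_arm:
  offset:
    - [0,0,-0.002]
    - [0,0,-0.002]
    - [0,0,0]
    - [0,0,0]
  rotation:
    - [0,0,0]
    - [0,0,0]
    - [0,0,0]
    - [0,0,0]
  grip: [150,150,150,150]

```text
t: 15.45
ee_pos: [0.4852, 0.16, 0.0732]
orientation: [-0.508, 1.932, -1.932]
contact_force: [-0.4, -0.7, -0.4]
grip_width: 0.411
```

Run:
```python
from h import *
q,u,t=post(6)
goal([q[0],q[1],.073],t)
look("n6b")
w=capture("wrist");print(bar(w));cv2.imwrite("pics/w12.png",cv2.resize(w["color"][60:270,170:390,::-1],None,fx=2.6,fy=2.6,interpolation=cv2.INTER_CUBIC))
```

```text
t 15.45 p [0.4852 0.16   0.0732] F [-0.4 -0.7 -0.4] w 0.411
toolcur d [0.0005 0.0002 0.0023] rot [-0.0001  0.0012 -0.0004] toolgoal d [0.0005 0.0002 0.0023] signz 1.0
post [0.4839 0.1628 0.0942] 0.96 notch 5.71 rad 0.0845
post [0.4845 0.1629 0.0891] 0.78 notch 5.72 rad 0.0839
(np.float64(5.95), 12.9)
```

View pics/w12.png

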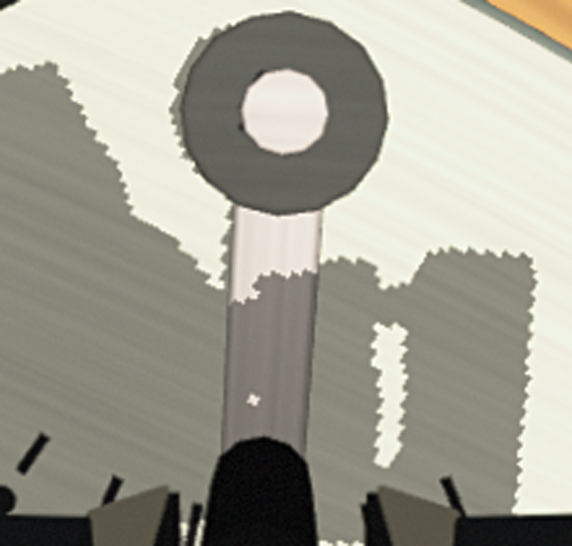

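View pics/n6b.png

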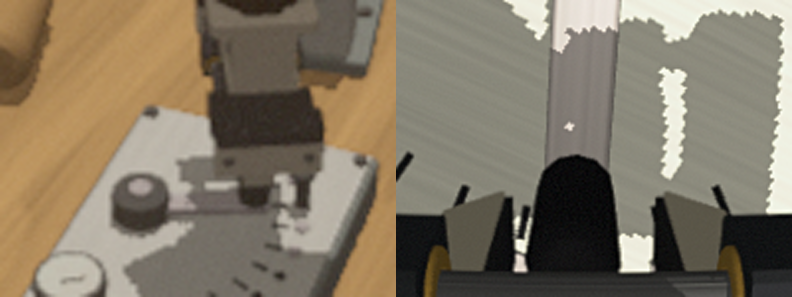

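Request:
move_arm:
  offset:
    - [0,-0.02,0]
    - [0,-0.02,0]
    - [0,-0.03,0]
    - [0,-0.04,0]
    - [0,-0.04,0]
    - [-0.04,0,0.02]
    - [-0.04,0,0.02]
    - [-0.02,0,0]
    - [0,0,0]
  rotation:
    - [0,0,0]
    - [0,0,0]
    - [0,0,0]
    - [0,0,0]
    - [0,0,0]
    - [0,0,0]
    - [0,0,0]
    - [0,0,0]
    - [0,0,0]
  grip: [150,150,150,150,150,150,150,150,150]

```text
t: 16.45
ee_pos: [0.5895, 0.1744, 0.2232]
orientation: [-0.503, 1.934, -1.932]
contact_force: [0.2, 0.6, 0.6]
grip_width: 0.41
```

Run:
```python
from h import *
import pickle
P={}
for n in("side","top","wrist"):
    p=capture(n);P[n]=p;cv2.imwrite(f"pics/c_{n}.png",p["color"][:,:,::-1])
    for o in("lever_post","pin_head","selector"):
        m=mark_of(p,o)
        if m: print(n,o,np.round(m[0]["point"],4),round(m[0]["confidence"],2),notch(m[0]["point"]))
pickle.dump(P,open("P2.pkl","wb"))
cv2.imwrite("pics/c_s.png",cv2.resize(P["side"]["color"][220:320,215:335,::-1],None,fx=6,fy=6,interpolation=cv2.INTER_CUBIC))
cv2.imwrite("pics/c_t.png",cv2.resize(P["top"]["color"][205:295,170:280,::-1],None,fx=7,fy=7,interpolation=cv2.INTER_CUBIC))
```

```text
side lever_post [0.4844 0.162  0.0918] 0.88 5.76
side pin_head [0.4476 0.1446 0.0825] 0.6 5.73
side selector [ 0.5635  0.2029 -0.0013] 0.61 -7.11
wrist lever_post [0.4838 0.1645 0.0867] 0.7 5.62
wrist selector [ 0.5595  0.2019 -0.0023] 0.68 -2.54
```

View pics/c_s.png

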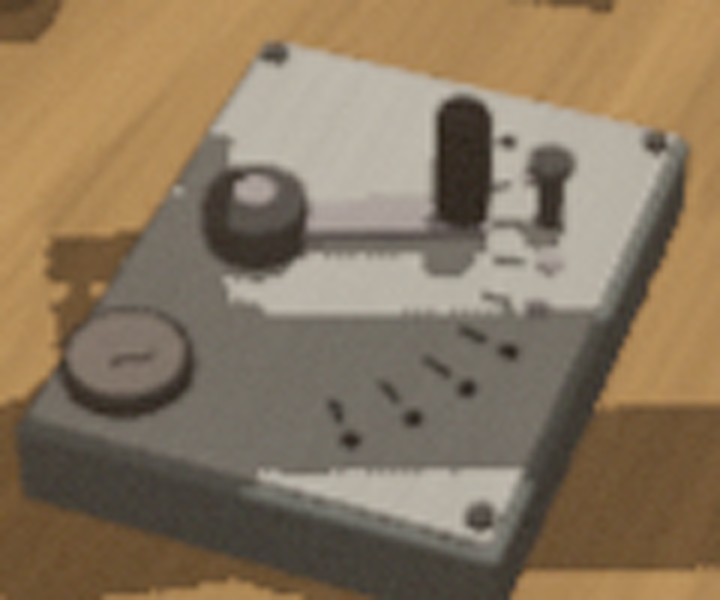

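View pics/c_t.png

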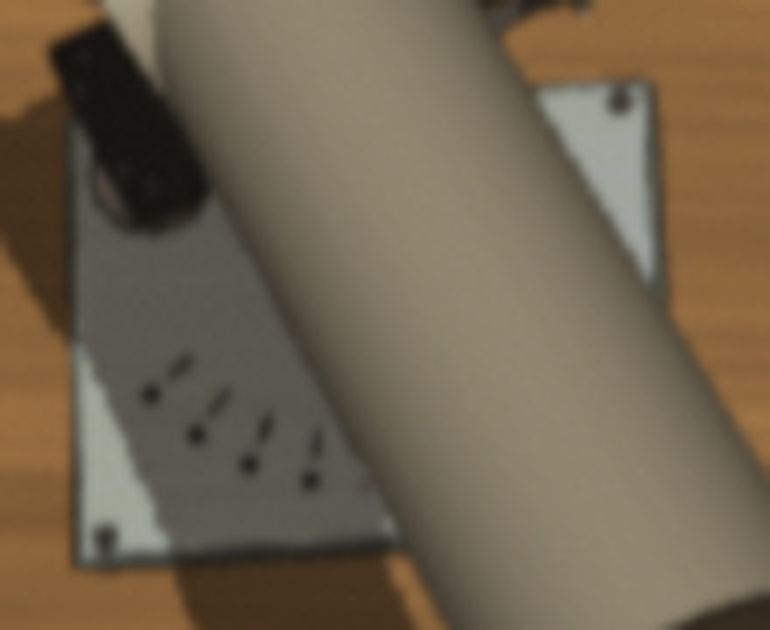

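View pics/c_wrist.png

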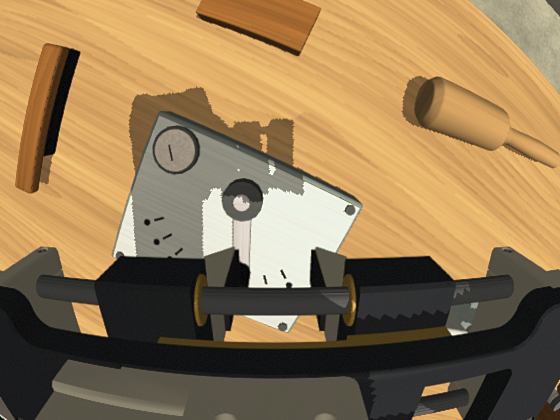

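Run:
```python
from h import *
import pickle
P=pickle.load(open("P2.pkl","rb"));c=P["side"]
g=cv2.resize(c["color"][220:320,215:335,::-1],None,fx=6,fy=6,interpolation=cv2.INTER_CUBIC)
g=cv2.resize(g[60:300,150:650],None,fx=1.6,fy=1.6)
pp=lambda X:((proj(c,X)-[215,220]+.5)*6-[150,60])*1.6
for k,col in((5.7,(0,0,255)),(6,(0,160,0))):
    _,u,t=post(k)
    for o in(-.01,.01):
        cv2.line(g,*[tuple(map(int,pp(np.r_[PV+u*r_+t*o,.058]))) for r_ in(.025,.096)],col,1)
    for o in(-.012,.012):   # post silhouette lines perpendicular to view approx
        pass
    q=[pp(np.r_[PV+u*.085+.012*np.array([np.cos(a),np.sin(a)]),.114]) for a in np.arange(0,6.3,.2)]
    cv2.polylines(g,[np.int32(q)],True,col,1)
q=[pp(np.r_[PV+post(6)[1]*.122+.01*np.array([np.cos(a),np.sin(a)]),.080]) for a in np.arange(0,6.3,.2)]
cv2.polylines(g,[np.int32(q)],True,(255,0,0),1)
for k in(4,5,6,7):cv2.circle(g,tuple(map(int,pp(np.r_[PV+post(k)[1]*.122,.046]))),3,(255,0,255),1)
cv2.imwrite("pics/ov.png",g)
```

View pics/ov.png

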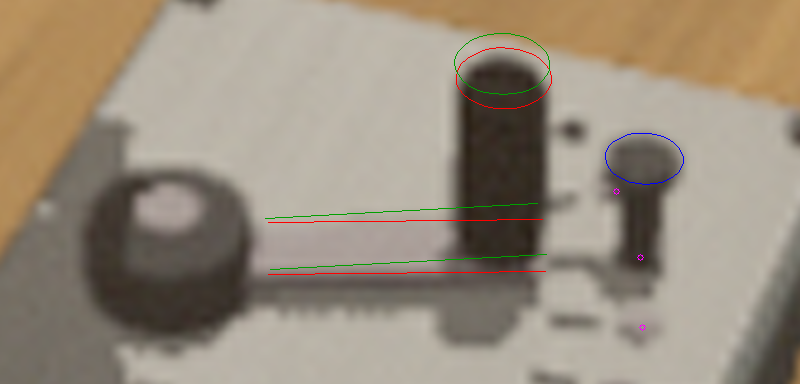

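Run:
```python
from h import *
import pickle
c=capture("side");print(st()[0]["t"]); P0=pickle.load(open("P.pkl","rb"))["side"]
def dr(c,ks,f,box):
    x0,y0,x1,y1=box;S=9
    g=cv2.resize(c["color"][y0:y1,x0:x1,::-1],None,fx=S,fy=S,interpolation=cv2.INTER_CUBIC)
    pp=lambda X:(proj(c,X)-[x0,y0]+.5)*S
    for k,col in ks:
        _,u,t=post(k)
        for o in(-.01,.01):
            cv2.line(g,*[tuple(map(int,pp(np.r_[PV+u*r_+t*o,.058]))) for r_ in(.025,.096)],col,1)
        q=[pp(np.r_[PV+u*.085+.012*np.array([np.cos(a),np.sin(a)]),.114]) for a in np.arange(0,6.3,.2)]
        cv2.polylines(g,[np.int32(q)],True,col,1)
    q=[pp(np.r_[PV+post(6)[1]*.122+.01*np.array([np.cos(a),np.sin(a)]),.080]) for a in np.arange(0,6.3,.2)]
    cv2.polylines(g,[np.int32(q)],True,(255,0,0),1)
    for k in range(9):
        cv2.circle(g,tuple(map(int,pp(np.r_[PV+post(k)[1]*.122,.046]))),3,(255,0,255),1)
    cv2.imwrite(f,g)
dr(P0,[(0.7,(0,0,255)),(1,(0,160,0))],"pics/ov0.png",(245,235,325,300))
dr(c,[(5.4,(0,0,255)),(5.7,(0,160,0))],"pics/ov1.png",(245,235,325,300))
m=mark_of(c,"lever_post");print(m[0]["point"],notch(m[0]["point"]))
```

```text
17.1
[0.4818, 0.1651, 0.0914] 5.55
```

View pics/ov0.png

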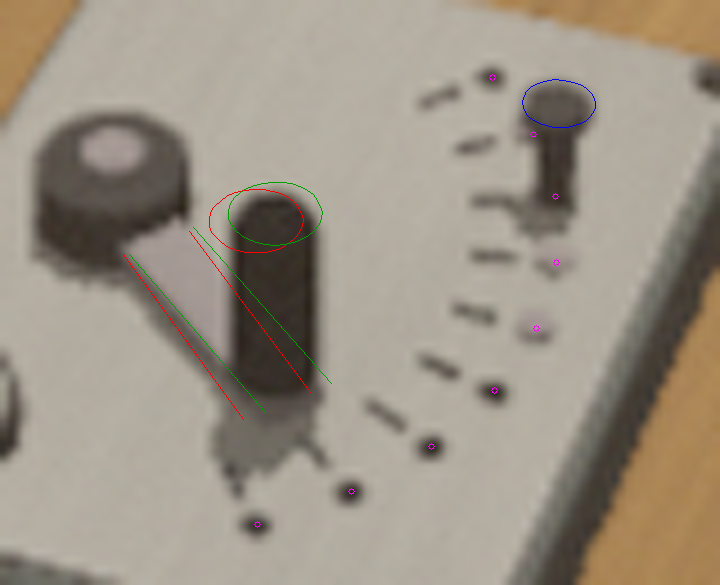

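View pics/ov1.png

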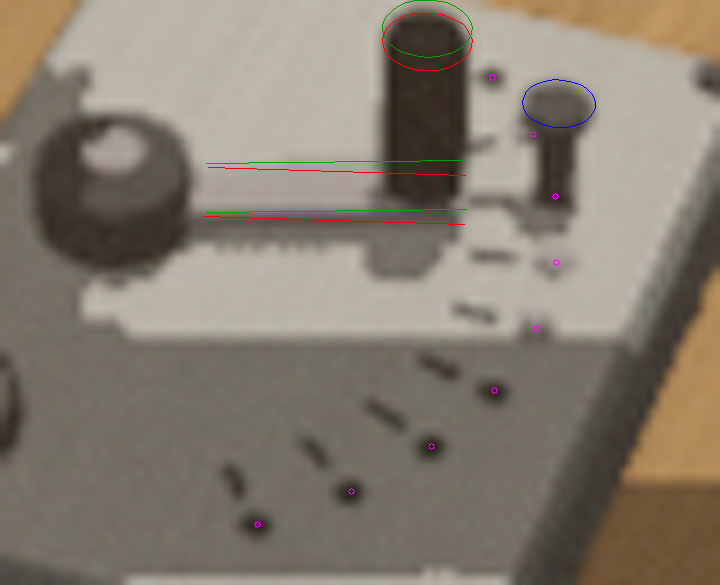

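Run:
```python
from h import *
q,u,t=post(5.7)
goal([q[0],q[1],.14],post(6)[2])
print(st()[0]["q"].round(2))
```

```text
t 17.15 p [0.5855 0.1739 0.2231] F [ 0.8  0.7 -0.1] w 0.415
toolcur d [ 0.0944  0.0831 -0.0406] rot [-0.      0.001   0.0001] toolgoal d [ 0.0945  0.0831 -0.0405] signz 1.0
[ 0.11  0.45 -0.6   1.64  0.27  1.14 -1.61]
```

Request:
move_arm:
  offset:
    - [0.03,0,-0.013]
    - [0.03,0,-0.013]
    - [0.034,0,-0.014]
    - [0,0.04,0]
    - [0,0.043,0]
    - [0,0,0]
    - [0,0,0]
  rotation:
    - [0,0,0]
    - [0,0,0]
    - [0,0,0]
    - [0,0,0]
    - [0,0,0]
    - [0,0,0]
    - [0,0,0]
  grip: [140,140,140,140,140,140,140]

```text
out of range
```

Run:
```python
from h import *
q,u,t=post(5.7)
goal([q[0],q[1],.073],post(6)[2])
```

```text
t 17.15 p [0.5855 0.1739 0.2231] F [ 0.8  0.7 -0.1] w 0.415
toolcur d [ 0.0944  0.1501 -0.0406] rot [-0.      0.001   0.0001] toolgoal d [ 0.0945  0.1501 -0.0405] signz 1.0
```

Request:
move_arm:
  offset:
    - [0.03,0,-0.013]
    - [0.03,0,-0.013]
    - [0.034,0,-0.014]
    - [0,0.041,0]
    - [0,0.041,0]
    - [0,0,0]
    - [0,0,0]
  rotation:
    - [0,0,0]
    - [0,0,0]
    - [0,0,0]
    - [0,0,0]
    - [0,0,0]
    - [0,0,0]
    - [0,0,0]
  grip: [140,140,140,140,140,140,140]

```text
t: 17.73
ee_pos: [0.4823, 0.162, 0.14]
orientation: [-0.514, 1.935, -1.934]
contact_force: [-0.1, -0.3, -0.1]
grip_width: 0.447
```

Run:
```python
from h import *
q,u,t=post(5.7)
goal([q[0],q[1],.073],post(6)[2])
```

```text
t 17.73 p [0.4823 0.162  0.14  ] F [-0.1 -0.3 -0.1] w 0.447
toolcur d [-0.0016  0.067  -0.    ] rot [0.0017 0.0014 0.0048] toolgoal d [-0.0013  0.067  -0.0001] signz 1.0
```

Request:
move_arm:
  offset:
    - [-0.0015,0.02,0]
    - [0,0.025,0]
    - [0,0.022,0]
    - [0,0,0]
    - [0,0,0]
    - [0,0,0]
    - [0,0,0]
    - [0,0,0]
    - [0,0,0]
  rotation:
    - [0.002,0,0.005]
    - [0,0,0]
    - [0,0,0]
    - [0,0,0]
    - [0,0,0]
    - [0,0,0]
    - [0,0,0]
    - [0,0,0]
    - [0,0,0]
  grip: [140,140,140,140,255,255,255,255,255]

```text
t: 18.48
ee_pos: [0.4877, 0.1631, 0.0759]
orientation: [-0.498, 1.928, -1.931]
contact_force: [1.2, -2.8, 7.5]
grip_width: 0.254
```

Run:
```python
from h import *
s,p,R=st()
print("tcp notch",notch(p),np.hypot(*(p[:2]-PV)))
q,u,t=post(6)
goal([q[0],q[1],.073],t)
look("g1")
```

```text
tcp notch 5.79 0.08094923748891135
t 18.48 p [0.4877 0.1631 0.0759] F [ 1.2 -2.8  7.5] w 0.254
toolcur d [0.0042 0.0029 0.0038] rot [-0.004   0.0009 -0.0082] toolgoal d [0.0041 0.0029 0.0038] signz 1.0
post [0.4847 0.1618 0.0937] 0.87 notch 5.78 rad 0.0842
```

View pics/g1.png

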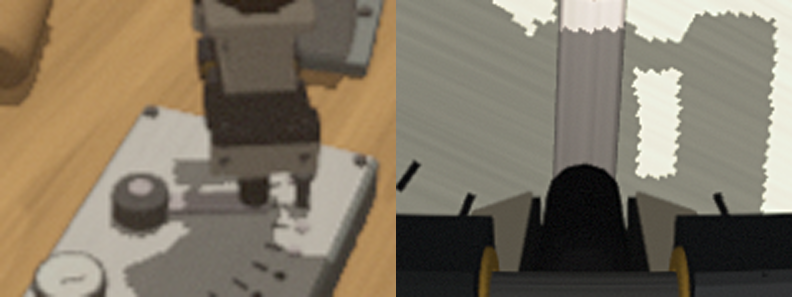

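Request:
move_arm:
  offset:
    - [0,0,-0.0055]
    - [0,0,-0.0055]
    - [0,0,-0.0055]
    - [0,0,-0.0055]
    - [0,0,-0.0055]
    - [0,0,-0.0055]
    - [0,0,0]
    - [0,0,0]
  rotation:
    - [0,0.07,0]
    - [0,0.07,0]
    - [0,0.07,0]
    - [0,0.07,0]
    - [0,0.07,0]
    - [0,0.07,0]
    - [0,0,0]
    - [0,0,0]
  grip: [255,255,255,255,255,255,255,255]

```text
t: 19.35
ee_pos: [0.4796, 0.1942, 0.0761]
orientation: [-0.086, 2.169, -2.166]
contact_force: [8.4, -2.3, -0.7]
grip_width: 0.25
```

Run:
```python
from h import *
s,p,R=st()
print("tcp notch",notch(p),np.hypot(*(p[:2]-PV)))
q,u,t=post(4)
goal([q[0],q[1],.073],t)
print("Ft",np.r_[t,0]@s["contact_force"],"Fr",np.r_[u,0]@s["contact_force"])
look("g2")
```

```text
tcp notch 3.97 0.08058430462173362
t 19.35 p [0.4796 0.1942 0.0761] F [ 8.4 -2.3 -0.7] w 0.25
toolcur d [0.0045 0.003  0.0005] rot [ 0.001   0.0198 -0.0137] toolgoal d [0.0044 0.0031 0.0006] signz 1.0
Ft 2.9453078630784764 Fr -8.19981986502214
post [0.4755 0.1932 0.093 ] 0.65 notch 4.01 rad 0.0847
post [0.4765 0.1898 0.0902] 0.66 notch 4.19 rad 0.0841
```

View pics/g2.png

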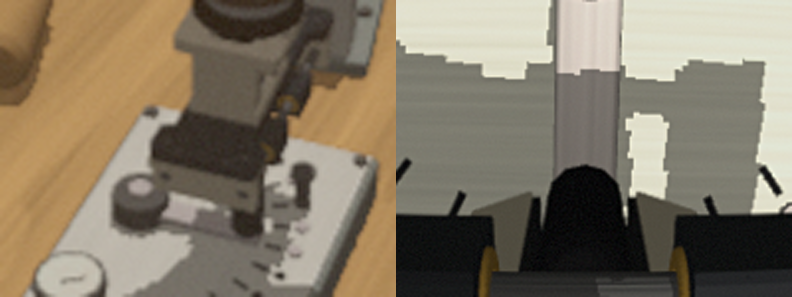

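Request:
move_arm:
  offset:
    - [0.002,0,0.0005]
    - [0,0,0]
    - [0,0,0]
    - [0,0,0]
    - [0,0,0.006]
    - [0,0,0.006]
    - [0,0,0.006]
    - [0,0,0]
    - [0,0,0]
    - [0,0,0]
    - [0,0,0]
    - [0,0,0]
  rotation:
    - [0,0,0]
    - [0,0,0]
    - [0,0,0]
    - [0,0,0]
    - [0,-0.07,0]
    - [0,-0.07,0]
    - [0,-0.07,0]
    - [0,0,0]
    - [0,0,0]
    - [0,0,0]
    - [0,0,0]
    - [0,0,0]
  grip: [255,255,255,255,255,255,255,255,255,255,255,255]

```text
t: 20.55
ee_pos: [0.482, 0.177, 0.0762]
orientation: [-0.297, 2.053, -2.048]
contact_force: [12.7, 1.0, -5.0]
grip_width: 0.252
```

```bash
cat >> h.py <<'E'
def rep(k,tag):
    s,p,R=st()
    print("tcp notch",notch(p),np.hypot(*(p[:2]-PV)))
    q,u,t=post(k)
    goal([q[0],q[1],.073],t)
    print("Ft",np.r_[t,0]@s["contact_force"],"Fr",np.r_[u,0]@s["contact_force"])
    look(tag)
E
python3 -c "from h import *;rep(5,'g3')"
```

```text
tcp notch 4.94 0.08118749410178207
t 20.55 p [0.482  0.177  0.0762] F [12.7  1.  -5. ] w 0.252
toolcur d [0.0039 0.0032 0.001 ] rot [-0.0003  0.0107 -0.0169] toolgoal d [0.0038 0.0032 0.001 ] signz 1.0
Ft 2.7579220942386065 Fr -12.443900898897423
post [0.4776 0.1779 0.0918] 0.66 notch 4.83 rad 0.0852
post [0.4784 0.1761 0.0879] 0.78 notch 4.94 rad 0.0849
```

View pics/g3.png

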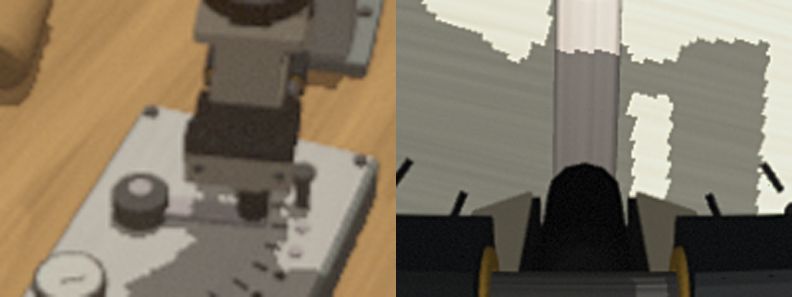

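Request:
move_arm:
  offset:
    - [-0.001,0,0.001]
    - [0,0,0]
    - [0,0,0]
    - [-0.001,0,0.006]
    - [-0.001,0,0.006]
    - [-0.001,0,0.006]
    - [0,0,0]
    - [0,0,0]
    - [0,0,0]
    - [0,0,0]
  rotation:
    - [0,0,0]
    - [0,0,0]
    - [0,0,0]
    - [0,-0.07,0]
    - [0,-0.07,0]
    - [0,-0.07,0]
    - [0,0,0]
    - [0,0,0]
    - [0,0,0]
    - [0,0,0]
  grip: [255,255,255,255,255,255,255,255,255,255]

```text
t: 21.58
ee_pos: [0.4893, 0.16, 0.076]
orientation: [-0.497, 1.927, -1.929]
contact_force: [4.5, -0.8, 5.3]
grip_width: 0.248
```

```bash
python3 -c "from h import *;rep(6,'g4')"
```

```text
tcp notch 5.98 0.08101725172259698
t 21.58 p [0.4893 0.16   0.076 ] F [ 4.5 -0.8  5.3] w 0.248
toolcur d [0.004  0.003  0.0003] rot [-0.0038  0.0018 -0.0103] toolgoal d [0.004  0.003  0.0003] signz 1.0
Ft 2.902150064487142 Fr -3.5213670524130216
post [0.4838 0.1597 0.0897] 0.61 notch 5.85 rad 0.086
post [0.4864 0.1626 0.0883] 0.79 notch 5.78 rad 0.0823
```

View pics/g4.png

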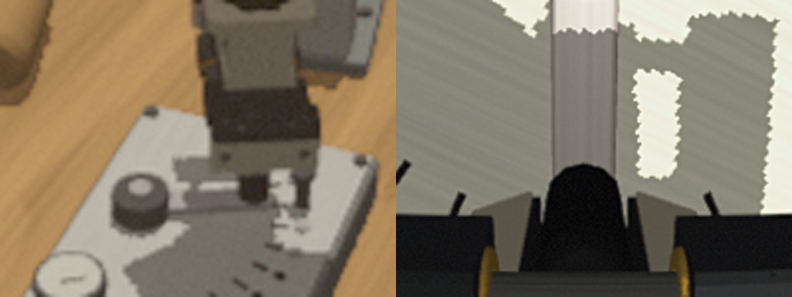

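Request:
move_arm:
  offset:
    - [0,0,0]
    - [0,0,0]
    - [0,0,0]
    - [0,0,0]
    - [0,0,0]
    - [0,-0.03,0]
    - [0,-0.04,0]
    - [0,-0.04,0]
    - [-0.03,0,-0.02]
    - [-0.04,0,-0.03]
    - [-0.04,0,-0.03]
    - [0,0,0]
  rotation:
    - [0,0,0]
    - [0,0,0]
    - [0,0,0]
    - [0,0,0]
    - [0,0,0]
    - [0,0,0]
    - [0,0,0]
    - [0,0,0]
    - [0,0,0]
    - [0,0,0]
    - [0,0,0]
    - [0,0,0]
  grip: [255,140,140,140,140,140,140,140,140,140,140,140]

```text
t: 22.78
ee_pos: [0.5357, 0.2771, 0.1848]
orientation: [-0.505, 1.932, -1.919]
contact_force: [-0.3, 0.5, 0.3]
grip_width: 0.451
```

```bash
cat >> h.py <<'E'
def dr(c,ks,f,box=(245,235,325,300)):
    x0,y0,x1,y1=box;S=9
    g=cv2.resize(c["color"][y0:y1,x0:x1,::-1],None,fx=S,fy=S,interpolation=cv2.INTER_CUBIC)
    pp=lambda X:(proj(c,X)-[x0,y0]+.5)*S
    for k,col in ks:
        _,u,t=post(k)
        for o in(-.01,.01):
            cv2.line(g,*[tuple(map(int,pp(np.r_[PV+u*r_+t*o,.058]))) for r_ in(.025,.096)],col,1)
        q=[pp(np.r_[PV+u*.085+.012*np.array([np.cos(a),np.sin(a)]),.114]) for a in np.arange(0,6.3,.2)]
        cv2.polylines(g,[np.int32(q)],True,col,1)
    cv2.imwrite(f,g)
E
python3 - <<'E'
from h import *
c=capture("side");dr(c,[(5.7,(0,0,255)),(6,(0,160,0))],"pics/ov2.png")
for o in("lever_post","pin_head"):
    m=mark_of(c,o);print(o,m[0]["point"] if m else 0,notch(m[0]["point"]) if m else 0)
t=capture("top");cv2.imwrite("pics/c_t2.png",cv2.resize(t["color"][205:295,170:280,::-1],None,fx=7,fy=7,interpolation=cv2.INTER_CUBIC))
E
```

```text
lever_post [0.4843, 0.1574, 0.0925] 5.97
pin_head 0 0
```

View pics/ov2.png

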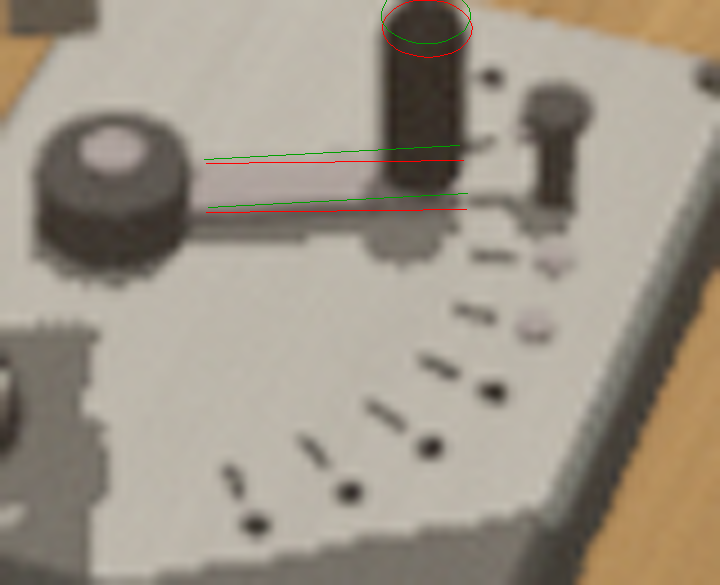

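View pics/c_t2.png

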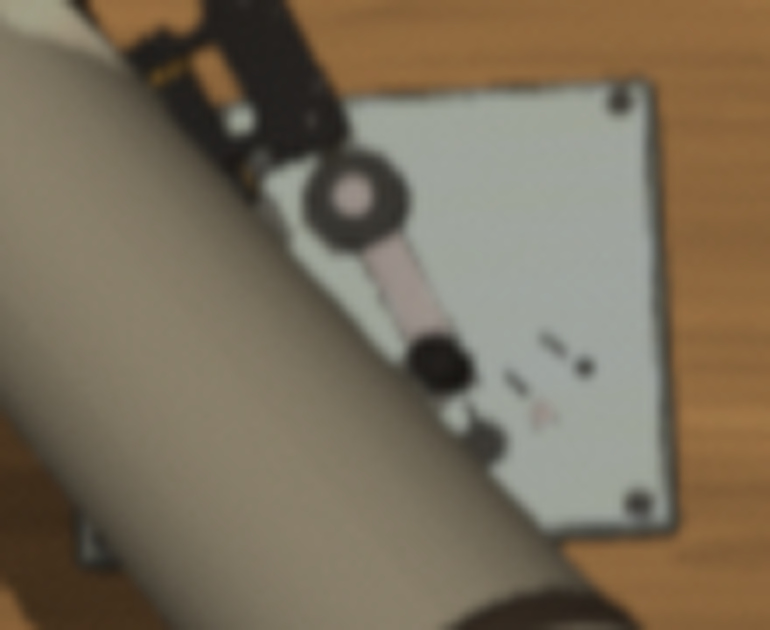

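Run:
```python
from h import *
a=np.radians(12.3)
goal([.5505,-.187,.16],[np.cos(a),np.sin(a)])
print(st()[0]["q"].round(2))
```

```text
t 22.98 p [0.5345 0.2669 0.1834] F [ 0.8  0.6 -0.3] w 0.45
toolcur d [0.2095 0.0238 0.403 ] rot [-3.300e-03 -1.271e+00 -6.000e-04] toolgoal d [ 0.4469  0.0234 -0.081 ] signz 1.0
[-0.03  0.47 -0.63  1.71  0.32  1.05 -1.82]
```

Request:
move_arm:
  offset:
    - [0.0175,0,0.0335]
    - [0.0175,0,0.0335]
    - [0.0175,0,0.0335]
    - [0.0175,0,0.0335]
    - [0.0175,0,0.0335]
    - [0.0175,0,0.0335]
    - [0.0175,0,0.0335]
    - [0.0175,0,0.0335]
    - [0.0175,0,0.0335]
    - [0.0175,0,0.0335]
    - [0.0175,0,0.0335]
    - [0.0175,0,0.0335]
  rotation:
    - [0,0,0]
    - [0,0,0]
    - [0,0,0]
    - [0,0,0]
    - [0,0,0]
    - [0,0,0]
    - [0,0,0]
    - [0,0,0]
    - [0,0,0]
    - [0,0,0]
    - [0,0,0]
    - [0,0,0]
  grip: [60,60,60,60,60,60,60,60,60,60,60,60]

```text
t: 23.98
ee_pos: [0.5483, -0.1889, 0.1842]
orientation: [-0.502, 1.931, -1.934]
contact_force: [0.6, 0.7, 1.2]
grip_width: 0.76
```

Request:
move_arm:
  offset:
    - [0,0,0]
    - [0,0,0]
    - [0,0,0]
    - [0,0,0]
    - [0,0,0]
    - [0,0,0]
    - [0,0,0]
    - [0,0,0]
    - [0,0,0]
    - [0,0,0]
    - [0,0,0]
    - [0,0,0]
  rotation:
    - [0,-0.115,0]
    - [0,-0.115,0]
    - [0,-0.115,0]
    - [0,-0.115,0]
    - [0,-0.115,0]
    - [0,-0.115,0]
    - [0,-0.115,0]
    - [0,-0.115,0]
    - [0,-0.115,0]
    - [0,-0.115,0]
    - [0,-0.12,0]
    - [0,0,0]
  grip: [60,60,60,60,60,60,60,60,60,60,60,60]

```text
t: 24.98
ee_pos: [0.5485, -0.1869, 0.1837]
orientation: [-1.301, 1.047, -1.051]
contact_force: [-0.9, -0.7, -0.1]
grip_width: 0.765
```

Run:
```python
from h import *
a=np.radians(12.3)
goal([.5505,-.187,.12],[np.cos(a),np.sin(a)])
print(st()[0]["q"].round(2))
w=capture("wrist");cv2.imwrite("pics/d1.png",w["color"][:,:,::-1])
c=capture("side")
for p in(w,c):
  for o in("sleeve_mid","coupler"):
    m=mark_of(p,o);print(o,[(np.round(d["point"],4),round(d["confidence"],2)) for d in m[:1]])
```

```text
t 24.98 p [ 0.5485 -0.1869  0.1837] F [-0.9 -0.7 -0.1] w 0.765
toolcur d [0.0005 0.0637 0.0017] rot [-0.0033  0.0007  0.0006] toolgoal d [0.0005 0.0637 0.0019] signz 1.0
[ 0.88  0.48 -0.78  1.76  0.38  1.06  0.18]
sleeve_mid [(array([ 0.5558, -0.186 ,  0.0849]), 0.62)]
coupler [(array([ 5.489e-01, -1.740e-01,  2.000e-04]), 0.7)]
sleeve_mid [(array([ 0.5513, -0.1891,  0.0822]), 0.59)]
coupler [(array([ 0.5515, -0.1765, -0.0031]), 0.79)]
```

View pics/d1.png

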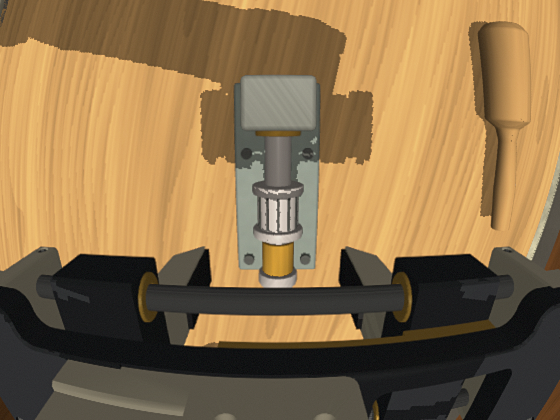

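Run:
```python
from h import *
w=capture("wrist")
cv2.imwrite("pics/d2.png",cv2.resize(w["color"][60:300,200:360,::-1],None,fx=2.5,fy=2.5,interpolation=cv2.INTER_CUBIC))
for v in(193,212,232):print(fray(w,278,v,.102).round(4))
a=np.radians(12.3)
goal([.5515,-.1875,.053],[np.cos(a),np.sin(a)])
```

```text
[ 0.5505 -0.1675  0.102 ]
[ 0.5539 -0.183   0.102 ]
[ 0.5575 -0.1998  0.102 ]
t 25.33 p [ 0.5502 -0.1855  0.1841] F [-0.5  0.7 -0.3] w 0.764
toolcur d [0.0021 0.1311 0.0002] rot [-0.005  -0.0027  0.0007] toolgoal d [0.0022 0.1311 0.0008] signz 1.0
```

View pics/d2.png

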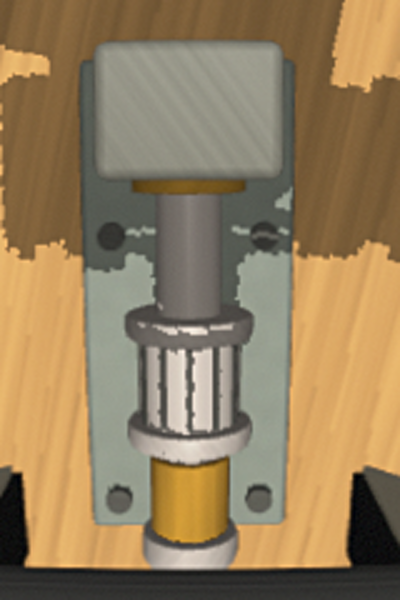

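Request:
move_arm:
  offset:
    - [0.001,0.035,0.001]
    - [0,0.035,0]
    - [0,0.03,0]
    - [0,0.02,0]
    - [0,0.011,0]
    - [0,0,0]
    - [0,0,0]
  rotation:
    - [-0.004,0,0]
    - [0,0,0]
    - [0,0,0]
    - [0,0,0]
    - [0,0,0]
    - [0,0,0]
    - [0,0,0]
  grip: [60,60,60,60,60,60,60]

```text
t: 25.92
ee_pos: [0.5522, -0.1858, 0.0533]
orientation: [-1.302, 1.05, -1.051]
contact_force: [0.1, 0.2, -1.2]
grip_width: 0.764
```

Run:
```python
from h import *
a=np.radians(12.3)
goal([.552,-.186,.053],[np.cos(a),np.sin(a)])
w=capture("wrist");cv2.imwrite("pics/e1w.png",w["color"][:,:,::-1])
c=capture("side");cv2.imwrite("pics/e1s.png",cv2.resize(c["color"][130:230,260:370,::-1],None,fx=6,fy=6,interpolation=cv2.INTER_CUBIC))
```

```text
t 25.92 p [ 0.5522 -0.1858  0.0533] F [ 0.1  0.2 -1.2] w 0.764
toolcur d [ 0.0002  0.0003 -0.0002] rot [-0.0011 -0.001  -0.    ] toolgoal d [ 0.0002  0.0003 -0.0002] signz 1.0
```

View pics/e1w.png

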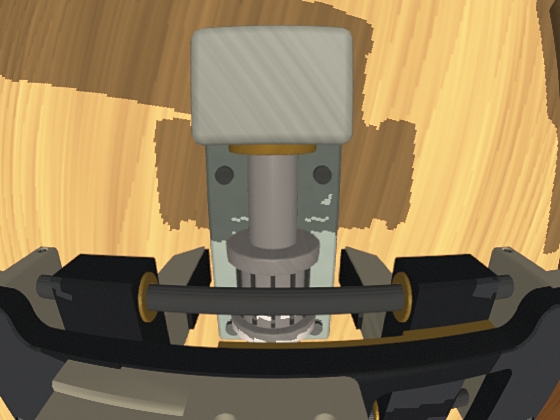

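View pics/e1s.png

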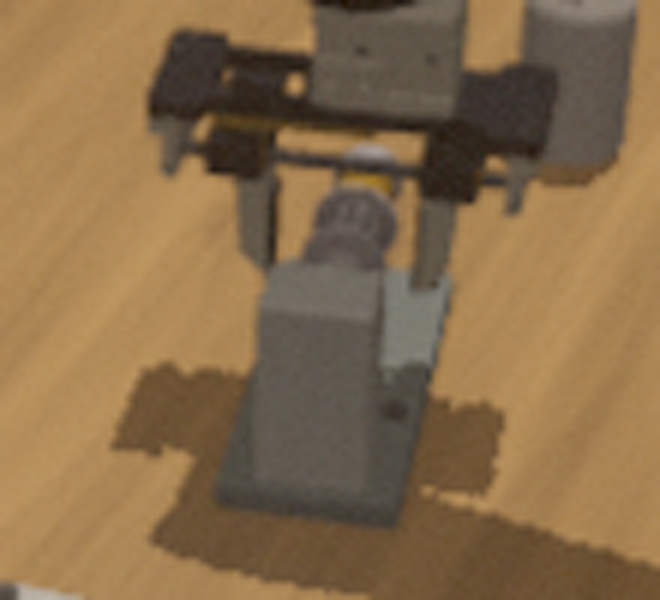

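Run:
```python
from h import *
w=capture("wrist")
E=np.array(w["extrinsics"]);K=w["mtx"]
def fe(X):
    v=E[:3,:3].T@(np.asarray(X)-E[:3,3]);v=np.array([v[0],-v[1],-v[2]]);h=np.hypot(v[0],v[1])
    return np.array([K[0][2],K[1][2]])+K[0][0]*np.arctan2(h,v[2])*v[:2]/h
a=np.radians(12.3);ex=np.array([np.cos(a),np.sin(a),0]);ey=np.array([-np.sin(a),np.cos(a),0])
M=np.array([.552,-.186,.085]);S=5
g=cv2.resize(w["color"][220:350,200:345,::-1],None,fx=S,fy=S,interpolation=cv2.INTER_CUBIC)
for y,rr in((.023,.022),(.015,.022),(-.015,.022),(-.023,.022)):
    q=[(fe(M+ey*y+rr*(ex*np.cos(b)+np.array([0,0,1])*np.sin(b)))-[200,220]+.5)*S for b in np.arange(0,3.15,.1)]
    cv2.polylines(g,[np.int32(q)],False,(0,0,255),1)
cv2.imwrite("pics/e2.png",g)
```

```text
(no output)
```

View pics/e2.png

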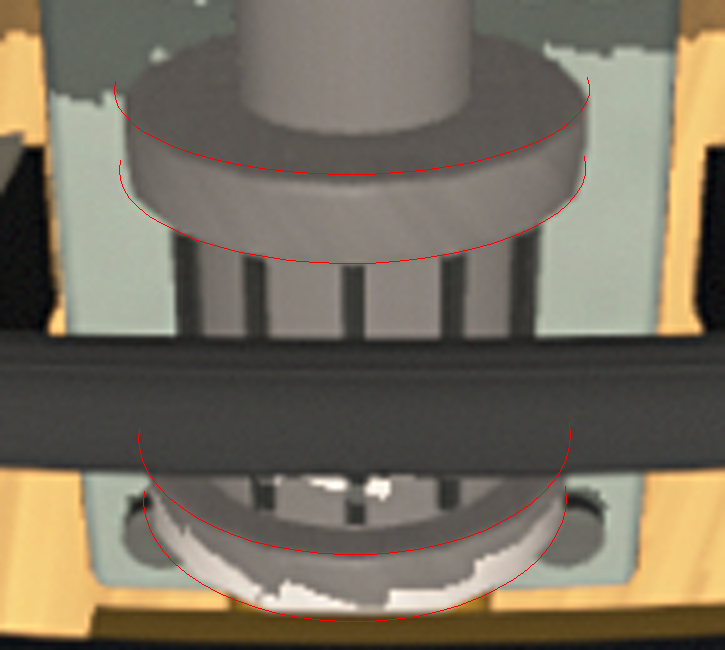

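Request:
move_arm:
  offset:
    - [0,0,0]
    - [0,0,0]
    - [0,0,0]
    - [0,0,0]
    - [0,0,0]
    - [0,0,0]
    - [-0.003,0,0]
    - [-0.003,0,0]
    - [-0.003,0,0]
    - [-0.003,0,0]
    - [-0.003,0,0]
    - [0,0,0]
  rotation:
    - [0,0,0]
    - [0,0,0]
    - [0,0,0]
    - [0,0,0]
    - [0,0,0]
    - [0,0,0]
    - [0,0,0]
    - [0,0,0]
    - [0,0,0]
    - [0,0,0]
    - [0,0,0]
    - [0,0,0]
  grip: [255,255,255,255,255,255,255,255,255,255,255,255]

```text
t: 27.07
ee_pos: [0.549, -0.1751, 0.0531]
orientation: [-1.304, 1.048, -1.056]
contact_force: [3.1, -9.3, -2.9]
grip_width: 0.361
```

Run:
```python
from h import *
a=np.radians(12.3)
goal([.552,-.186,.053],[np.cos(a),np.sin(a)])
```

```text
t 27.07 p [ 0.549  -0.1751  0.0531] F [ 3.1 -9.3 -2.9] w 0.361
toolcur d [0.0113 0.0002 0.0006] rot [-0.0013 -0.003   0.0048] toolgoal d [0.0113 0.0001 0.0006] signz 1.0
```

Request:
move_arm:
  offset:
    - [-0.003,0,0]
    - [-0.003,0,0]
    - [-0.003,0,0]
    - [-0.002,0,0]
    - [0,0,0]
    - [0,0,0]
    - [0,0,0]
  rotation:
    - [0,0,0]
    - [0,0,0]
    - [0,0,0]
    - [0,0,0]
    - [0,0,0]
    - [0,0,0]
    - [0,0,0]
  grip: [255,255,255,255,255,255,255]

```text
t: 27.65
ee_pos: [0.5483, -0.1716, 0.0532]
orientation: [-1.305, 1.047, -1.066]
contact_force: [8.2, -20.4, -10.1]
grip_width: 0.362
```

Run:
```python
from h import *
a=np.radians(12.3)
goal([.552,-.186,.053],[np.cos(a),np.sin(a)])
w=capture("wrist");cv2.imwrite("pics/f1.png",w["color"][100:350,120:440,::-1])
c=capture("side")
for p in(w,c):print([(np.round(d["point"],4),round(d["confidence"],2)) for d in mark_of(p,"sleeve_mid")[:1]])
```

```text
t 27.65 p [ 0.5483 -0.1716  0.0532] F [  8.2 -20.4 -10.1] w 0.362
toolcur d [0.0148 0.0004 0.0007] rot [-0.0032 -0.0077  0.0121] toolgoal d [0.0148 0.0002 0.0006] signz 1.0
[(array([ 0.5521, -0.1703,  0.0828]), 0.94)]
[(array([ 0.55  , -0.1753, -0.002 ]), 0.65)]
```

View pics/f1.png

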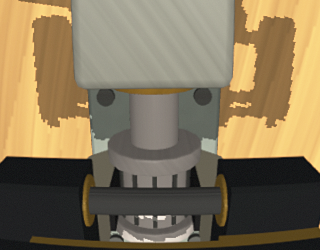

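Request:
move_arm:
  offset:
    - [0.004,0,0]
    - [0.004,0,0]
    - [0,0,0]
    - [0,0,0]
    - [0,0,0]
    - [0,0,0]
    - [0,0,0]
    - [0,0,0]
  rotation:
    - [0,0,0]
    - [0,0,0]
    - [0,0,0]
    - [0,0,0]
    - [0,0,0]
    - [0,0,0]
    - [0,0,0]
    - [0,0,0]
  grip: [255,255,60,60,60,60,60,60]

```text
t: 28.52
ee_pos: [0.5475, -0.1678, 0.0528]
orientation: [-1.302, 1.05, -1.05]
contact_force: [0.1, 0.5, 0.7]
grip_width: 0.734
```

Request:
move_arm:
  offset:
    - [0,-0.03,0]
    - [0,-0.04,0]
    - [0,-0.04,0]
    - [0,-0.04,0]
    - [0,0,0]
    - [0,0,0]
  rotation:
    - [0,0,0]
    - [0,0,0]
    - [0,0,0]
    - [0,0,0]
    - [0,0,0]
    - [0,0,0]
  grip: [60,60,60,60,60,60]

```text
t: 29.02
ee_pos: [0.5495, -0.1683, 0.2057]
orientation: [-1.301, 1.045, -1.054]
contact_force: [0.4, -0.8, -0.4]
grip_width: 0.764
```

Run:
```python
from h import *
a=np.radians(12.3)
goal([.552,-.186,.053],[np.cos(a),np.sin(a)])
w=capture("wrist");t=capture("top");c=capture("side")
for p in(w,t,c):print([(np.round(d["point"],4),round(d["confidence"],2)) for d in mark_of(p,"sleeve_mid")[:1]])
for p in(t,c):
  for o in("lever_post","pin_head","mallet_mid","offcut_mid","glue_mid","brush_mid"):
    m=mark_of(p,o)
    if m: print(o,np.round(m[0]["point"],4),round(m[0]["confidence"],2),notch(m[0]["point"]) if o[:3] in("lev","pin") else "")
E0=np.array(w["extrinsics"]);K=w["mtx"]
def fe(X):
    v=E0[:3,:3].T@(np.asarray(X)-E0[:3,3]);v=np.array([v[0],-v[1],-v[2]]);h=np.hypot(v[0],v[1])
    return np.array([K[0][2],K[1][2]])+K[0][0]*np.arctan2(h,v[2])*v[:2]/h
ex=np.array([np.cos(a),np.sin(a),0]);ey=np.array([-np.sin(a),np.cos(a),0]);M=np.array([.552,-.186,.085]);S=5
f=w["color"][150:270,200:345,::-1]
g=cv2.resize(f,None,fx=S,fy=S,interpolation=cv2.INTER_CUBIC)
for y in(.023,.015,-.015,-.023):
    q=[(fe(M+ey*y+.022*(ex*np.cos(b)+np.array([0,0,1])*np.sin(b)))-[200,150]+.5)*S for b in np.arange(0,3.15,.1)]
    cv2.polylines(g,[np.int32(q)],False,(0,0,255),1)
cv2.imwrite("pics/h1.png",g)
dr(c,[(5.7,(0,0,255)),(6,(0,160,0))],"pics/h2.png")
cv2.imwrite("pics/h3.png",cv2.resize(t["color"][205:295,170:280,::-1],None,fx=7,fy=7,interpolation=cv2.INTER_CUBIC))
```

```text
t 29.02 p [ 0.5495 -0.1683  0.2057] F [ 0.4 -0.8 -0.4] w 0.764
toolcur d [ 0.0173  0.1527 -0.002 ] rot [-0.005  -0.0005  0.0033] toolgoal d [ 0.0178  0.1527 -0.0013] signz 1.0
[(array([ 0.5543, -0.1873,  0.0836]), 0.8)]
[]
[(array([ 0.5511, -0.1872,  0.0841]), 0.62)]
lever_post [0.4814 0.1601 0.0889] 0.92 5.78
pin_head [0.4536 0.1397 0.0787] 0.59 5.99
mallet_mid [ 0.7977 -0.047   0.0337] 0.87 
offcut_mid [0.7505 0.2955 0.0147] 0.65 
glue_mid [ 0.5226 -0.4666  0.0755] 0.61 
brush_mid [0.5146 0.4961 0.0277] 0.61 
lever_post [0.4857 0.1577 0.0934] 0.71 6.0
pin_head [0.4514 0.1425 0.0838] 0.57 5.86
mallet_mid [ 0.7967 -0.0453  0.0369] 0.68 
offcut_mid [0.7582 0.2906 0.0134] 0.59 
glue_mid [ 0.5239 -0.4739  0.0716] 0.92 
brush_mid [0.5153 0.4934 0.0232] 0.61
```

View pics/h1.png

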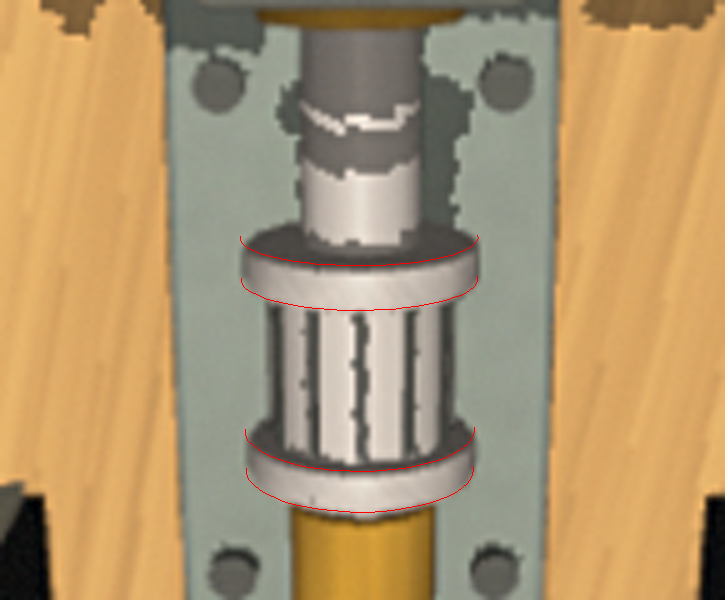

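View pics/h2.png

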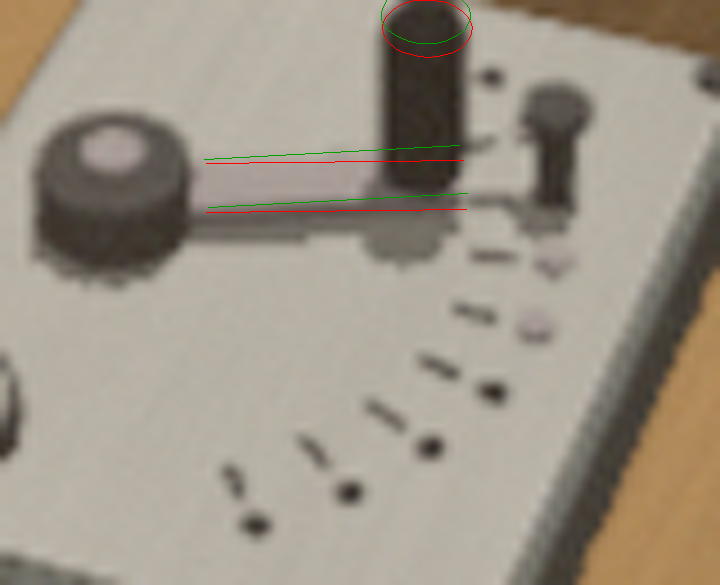

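View pics/h3.png

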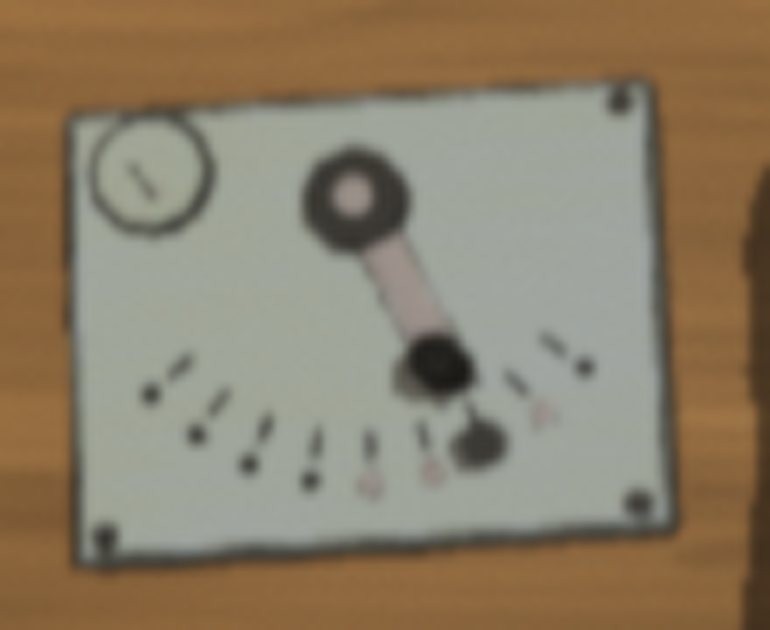

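```bash
python3 -c "
from h import *
print(r.finish_job(), sensors.read_state()['t'])"
```

```text
the job is handed in; nothing more can be done
the job is handed in; nothing more can be done
```

I handed the job in with the lever in the pin's notch, notch 6, and the sleeve pulled fully back and sprung home again. The hand-in gives no verdict, so success is not confirmed.

**What I did**
- **Tool offset:** the reported tool position turned out to be about 35 mm lower than the fingers really were. The pictures and a closing test above the post both showed this, and I corrected for it.
- **First pass (lever):** I pushed the post with the fingers loosely around it, from notch 1 up to notch 6, one notch at a time. In the side picture the lever then rested about 0.3 notch short of the pin, at the edge of the allowed window.
- **Second pass (lever):** I gripped the post, took the lever back to notch 4, then moved it to 5 and 6, resting about half a second in each. I released it at 6. It never went past the pin.
- **Sleeve:** I gripped the waist and pulled 14.8 mm. The pull force then rose to about 22 N, which means it had met the stop. I opened the gripper and the sleeve sprang home.

**Last checks**
- **Lever:** the side and top pictures put it at about notch 5.9 to 6, in line with pivot and pin. One network reading from the top camera disagreed, giving 5.78, which would still be inside the window.
- **Sleeve:** its outline matches its position before the pull to within about 1 mm.
- **Bystanders:** the mallet, block, bottle and brush read within about 10 mm of where they started. That is mostly the networks' own scatter, and I saw nothing touched.
- **Arm:** it was clear of everything. The last reading before hand-in was 29 s, under the 64 s limit.

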